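# Unload the logger charging rail

### The arm

A 7-joint arm with a two-finger parallel gripper is mounted at the origin on the work surface. World frame = base frame: x ahead of the robot, y to its left, z up, the work surface at z = 0. Lengths are in m, angles in rad, forces in N, time in s.
With the tool pointing down it reaches from about 0.4 to 0.875 m from the base axis. Payload 4.4 kg.
Tool frame: the origin (TCP) lies at the very end of the fingers, on their centre line; the grasp point (between the pads) lies 19 mm behind it; z points along the fingers, y is the line along which they close (so a half turn about z gives the same grasp; the last joint's range is limited). The gripper opens to 85 mm and grips with 20 to 120 N. Pads are 22 mm wide; open, the fingers measure 114 mm over their backs; the gripper's body (76 mm by 85 mm) begins 54 mm behind the grasp point. The pads swing forward as they close: fully open they stand 13 mm farther back than shut.
Start: joints at [-1.344, 0.628, 0.038, 1.517, -0.027, 0.996, -0.02], TCP at [0.188, 0.622, 0.231] pointing down, gripper open.
Joint ranges: [-3.06, 3.06], [-0.37, 2.12], [-1.25, 1.32], [0.18, 2.47], [-1.1, 4.24], [0.23, 1.98], [-2.94, 2.94]. Speed limits (rad/s): [2.57, 2.57, 3.14, 3.14, 3.14, 3.14, 3.14].

### API

Orientations are given as a rotation vector (axis times angle).
In Python, from plant import telemetry, cams, sign_off gives the robot as it stands. The module is installed in compiled form; this text tells all that it offers.
- The arm moves only by the tool step_arm, never from a script. Its argument "motion" is a list of rows, each an object with "delta_pos": the shift along the tool's x, y, z in m, a list of three; "rot": the turn, a rotation vector about the tool's x, y, z in rad, a list of three; "fingers": the finger opening in m, from 0 to 0.0854. In form: [{"delta_pos": [tx, ty, tz], "rot": [wx, wy, wz], "fingers": fingers}, ...]. A call has exactly 8 rows; each row shifts and turns the commanded pose from where the row before left it, along the tool's axes as they then stand; what a row does not reach is not made up. A row lasts 1/8 s, in which the tool goes at most 62.5 mm and 10.7 degrees, less where a joint would pass 70% of its speed; a pose out of reach is approached as far as the arm can. A call is refused whole if a number of a shift passes 0.0625 or a number of a turn 0.188, either way. A call with a gripper value outside its range is refused whole. The fingers move at their own pace and stop on an object; "newtons" is the grip in N (left out, the last holds). Time passes only in rows, so rows that do not move let the fingers close, or fill a call up. It gives the time, the measured TCP pose, the force, the opening and the grip force at its end, in the units of the state.
- telemetry.state(): the state, without advancing time (a new reading comes with each control period).
- cams.snapshot(name): name is "scene" or "top" or "wrist"; returns (picture, depth): 480x640x3 uint8, red, green, blue; 480x640 float32, m along the optical axis (not along the pixel's ray), 0 where there is no reading.
- cams.camera_info(name): a dict with "fx", "fy", "cx", "cy" (pixels), "T" (4x4, takes a point from camera to world coordinates); the wrist camera has in their place "T_tool_cam" (4x4, takes a point from camera to tool coordinates, whose origin is the TCP and whose axes are the flange's). Camera axes: x right, y up, looking along -z (the intrinsics and any distortion apply to the point x, -y, -z); pixel columns grow to the right and rows downward; lengths in m; the calibration is good to about 2 mm. A picture is of the moment at which its call begins: read the wrist's pose just before it. camera_info takes no time and is no camera call.
- sign_off(): hands the job in; it is judged then, once.
The state is a dict: "time_s": time; "joint_pos": joint angles; "qd": joint speeds; "joint_torque": joint torques, N m; "ee_pos": TCP position; "tcp_rot": TCP orientation; "wrist_force": force on the tool from outside, world axes, zero at the start; "moment": the same for the moment, N m; "finger_gap": finger opening in m; "finger_force": force on a finger pad.
Only numpy, scipy, OpenCV 4.12 (cv2) and the standard library are available. Lean on these libraries where they do the work, as an engineer would, in place of code of your own. Each camera call takes 0.05 s, during which the arm holds its last target. There are 200 camera calls.

### The job

The orange data loggers on the charging rail are ready to go out. Push the red switch lever of the rail all the way away from the robot (off) before any logger comes off, lift off the clear cover, move the tape roll out of the carry tray to lie flat in the middle of the cork mat, then pull every orange logger up off its spring catch and stand it upright on the tray's floor; leave the blue logger clipped on the rail and do not disturb the other things on the bench. When all of them are in the tray, set the cover squarely back on the two end posts, and only after that pull the lever fully back towards the robot (on).

Things in the scene. Friction and masses are not known exactly. Their poses are not given: they have to be found in the camera images.
- rail: fixed charging rail. Origin: bench level, centre; x away from robot, z up. Base 100 x 370 mm (y), bar along y 16 mm thick, top 70 mm high, five logger places at y = 0, +-58, +-116 mm between 60 mm high partitions. Two flat-topped dark end posts at y = +-169 mm (100 x 32 mm, 130 mm high). The switch block stands at x = -145, y = 175 mm (pivot there, 22 mm high).
- logger1: orange clip-on logger, 44 (x) x 36 (y) x 86 mm, 160 g; origin centre of underside, z up. Grip the top 50 mm across x; two legs below straddle the rail bar. On the rail: origin 34 mm over the bench, axes as the rail's, sprung noses in the bar catch its feet; a straight pull up of 7 to 14 N frees it within 15 mm, clear after 40. May be absent; place varies.
- logger2: orange clip-on logger, 44 (x) x 36 (y) x 86 mm, 160 g; origin centre of underside, z up. Grip the top 50 mm across x; two legs below straddle the rail bar. On the rail: origin 34 mm over the bench, axes as the rail's, sprung noses in the bar catch its feet; a straight pull up of 7 to 14 N frees it within 15 mm, clear after 40. May be absent; place varies.
- logger3: orange clip-on logger, 44 (x) x 36 (y) x 86 mm, 160 g; origin centre of underside, z up. Grip the top 50 mm across x; two legs below straddle the rail bar. On the rail: origin 34 mm over the bench, axes as the rail's, sprung noses in the bar catch its feet; a straight pull up of 7 to 14 N frees it within 15 mm, clear after 40. May be absent; place varies.
- logger4: orange clip-on logger, 44 (x) x 36 (y) x 86 mm, 160 g; origin centre of underside, z up. Grip the top 50 mm across x; two legs below straddle the rail bar. On the rail: origin 34 mm over the bench, axes as the rail's, sprung noses in the bar catch its feet; a straight pull up of 7 to 14 N frees it within 15 mm, clear after 40. May be absent; place varies.
- blue_logger: blue clip-on logger, 44 (x) x 36 (y) x 86 mm, 160 g; origin centre of underside, z up. Grip the top 50 mm across x; two legs below straddle the rail bar. On the rail: origin 34 mm over the bench, axes as the rail's, sprung noses in the bar catch its feet; a straight pull up of 7 to 14 N frees it within 15 mm, clear after 40. Must stay on the rail.
- cover: clear strip 70 (x) x 360 (y) x 5 mm, 220 g, yellow grip fin in its middle 16 mm thick (x), 80 mm long (y), 5 to 47 mm above the underside. Origin: centre of underside. Lies on the end posts (130 mm up, 10 mm over the loggers); home = origin over the rail's, y along the rail's y, either way round. Free bench for it: about x = -170, y = -35 mm in the rail frame, parallel to it.
- power (a joint): rail switch lever, rad: 0 = leaning to the robot (on), 0.9 = leaning away (off). It pivots about the rail's y axis, stays where it is left and needs under 3 N at the tip.
- power_tip (a point): centre of the lever's red ball end, 26 mm diameter, 65 mm from the pivot that is 22 mm above the bench; moves about 57 mm along the rail's x between on and off. The steel stem is 10 mm thick.
- tray: green carry tray, fixed, open top, 240 (x) x 180 (y) x 45 mm, walls and floor 5 mm. Origin: centre of its underside; z up. On the left or the right of the rail. Holds four loggers, e.g. at x = +-50, y = +-42 mm in its frame.
- mat: cork mat, fixed, 180 (x) x 160 (y) x 4 mm, on the other side from the tray. Origin: centre of its underside.
- tape: roll of cream masking tape, lying flat, 100 mm outside and 76 mm inside diameter (wall 12 mm), 45 mm high, 120 g. Origin: centre of its underside, z up along its axis. Starts in the tray. Can be pinched by its wall, one finger in the hole.
- bottle: bystander: reagent bottle, 64 mm diameter, 125 mm tall, beyond the rail. Origin: centre of its underside.
- beaker: bystander: glass beaker, 72 mm diameter, 80 mm tall, beyond the rail. Origin: centre of its underside.
- tipbox: bystander: yellow pipette-tip box 100 x 70 x 65 mm, beyond the tray or mat. Origin: centre of its underside.
- timer: bystander: white bench timer 70 x 70 x 25 mm, beyond the tray or mat. Origin: centre of its underside.
Mind the look-alikes: they are no part of the job. Leave any purple look-alike of the tape alone.

How it is judged:
By the outcome, as a careful person would: the job done as asked, in the order asked, and still so for the second after the job is handed in, with the robot touching nothing.
Of logger1, logger2, logger3, logger4 only 2 to 4 are there at a start; the rules pass over those that are not, and their reading is None.
At some moment in a run one of tape, cover may be knocked a few centimetres aside while the robot is not near it.
It also fails if it takes over 210 s, if anything falls off the work surface, if the arm or the gripper's body presses on something with over 40 N, if the wrist force passes 120 N, or if a joint passes its speed limit or range.

## Working session

There is one attempt and no reset: what is moved stays moved. The work goes in short steps, Python scripts to look and compute and a tool call to move; the robot and the scene stay as the last step left them, time stands still between calls to the robot, and variables do not carry over. Pictures are saved under pics/ and viewed, at most 14 in all, crops included, and the job is handed in when it is done.

Besides the shell and the picture viewer there is one more tool, called after "Call:" as name([rows], argument=value, ...), one row to a line, values as JSON. step_arm: Moves the arm, as the interface text tells. Its arguments: {"type":"object","properties":{"motion":{"type":"array"},"newtons":{"type":"number"}},"required":["motion"]}

```bash
mkdir -p pics; ls
cat > h.py <<'E'
import numpy as np,cv2
from plant import telemetry,cams
from scipy.spatial.transform import Rotation as R
def snap(n,save=None):
    s=telemetry.state();im,d=cams.snapshot(n);ci=cams.camera_info(n)
    if n=='wrist':
        T=np.eye(4);T[:3,:3]=R.from_rotvec(s['tcp_rot']).as_matrix();T[:3,3]=s['ee_pos'];T=T@np.array(ci['T_tool_cam'])
    else:T=np.array(ci['T'])
    if save:cv2.imwrite('pics/'+save,im[:,:,::-1])
    return im,d,ci,T
def cloud(d,ci,T):
    v,u=np.mgrid[:480,:640]
    P=np.stack([(u-ci['cx'])/ci['fx']*d,-(v-ci['cy'])/ci['fy']*d,-d],-1)
    W=P@T[:3,:3].T+T[:3,3];W[d<=0]=np.nan
    return W
def ray(u,v,z,ci,T):
    r=T[:3,:3]@np.array([(u-ci['cx'])/ci['fx'],-(v-ci['cy'])/ci['fy'],-1]);o=T[:3,3]
    return o+r*(z-o[2])/r[2]
E
python3 - <<'E'
from h import *
for n in ['scene','top']:
    im,d,ci,T=snap(n,n+'0.png');print(n,{k:v for k,v in ci.items() if k!='T'},T.round(3).tolist())
    np.savez(n+'0.npz',im=im,d=d)
print(cams.camera_info('wrist'));print(telemetry.state())
E
```

```text
pics
scene {'fx': 510.5465739296266, 'fy': 510.5465739296266, 'cx': 309.89355757063987, 'cy': 240.77928523275133} [[0.099, -0.546, 0.832, 1.427], [0.995, 0.067, -0.074, -0.087], [-0.015, 0.835, 0.55, 0.707], [0.0, 0.0, 0.0, 1.0]]
top {'fx': 439.2046628808455, 'fy': 439.2046628808455, 'cx': 321.34833718253867, 'cy': 236.98286672741648} [[-0.011, 0.99, -0.14, 0.357], [-1.0, -0.008, 0.021, 0.018], [0.02, 0.14, 0.99, 1.133], [0.0, 0.0, 0.0, 1.0]]
{'fx': 395.1529589051148, 'fy': 395.1529589051148, 'cx': 317.61506982967524, 'cy': 238.51561685224985, 'T_tool_cam': array([[-1.21310369e-03,  9.64636403e-01,  2.63581369e-01,
         6.77419297e-02],
       [ 9.99999190e-01,  1.27184902e-03, -5.22387227e-05,
        -1.10174471e-03],
       [-3.85627078e-04,  2.63581092e-01, -9.64637165e-01,
        -1.41495537e-01],
       [ 0.00000000e+00,  0.00000000e+00,  0.00000000e+00,
         1.00000000e+00]])}
{'time_s': 0.1, 'joint_pos': array([-1.34380367,  0.62927747,  0.0384735 ,  1.51827451, -0.02699305,
        0.99628358, -0.0199999 ]), 'qd': array([-0.0009355 , -0.00141541, -0.00042696, -0.00273617, -0.00035017,
        0.00206969, -0.00025941]), 'joint_torque': array([ 3.32858275e-03, -5.64525390e+01,  1.23071361e+00, -1.93970776e+01,
        1.12672537e-02,  5.39648274e-03, -5.90480731e-08]), 'ee_pos': array([0.18743495, 0.62180379, 0.23046404]), 'tcp_rot': array([-4.58276043e-01, -3.10777380e+00,  2.68782109e-03]), 'wrist_force': array([ 0.20483785, -0.75528355, -0.42698857]), 'moment': array([-0.07195021,  0.03148873,  0.0174407 ]), 'finger_force': 0.0, 'finger_gap': 0.08510838369049994}
```

View pics/scene0.png

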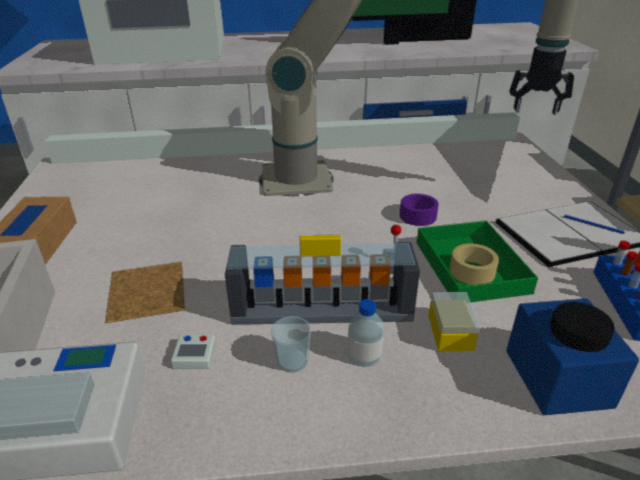

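View pics/top0.png

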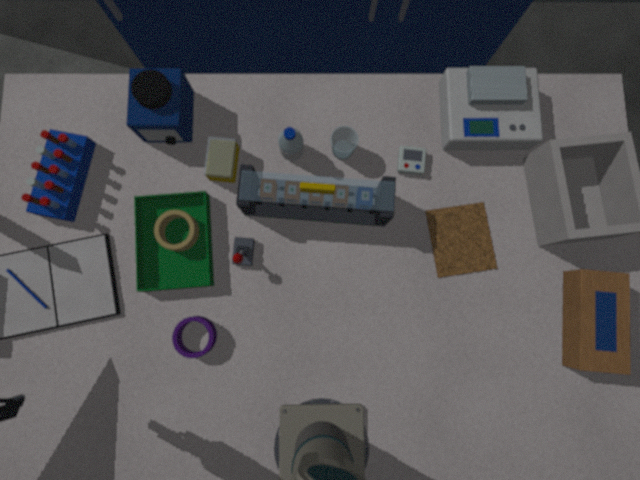

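The scene view shows the blue logger at (263,270), orange loggers at (292..380,270), the lever ball at (396,230) and the cream tape at (473,262). In the top view the tray is at (174,241), the mat at (461,239), the purple decoy ring at (195,337) and the fin at (318,187).

Look-alikes (top-view pixels):
- **Tape:** cream ring in the tray (177,231), not the purple ring (195,337). I choose the cream ring.
- **Lever:** red ball (238,258), not the red tubes (~(50,170)). I choose the ball next to the rail.
- **Cover fin:** yellow (318,187), not the tip box (222,158).
- **Loggers:** four orange ones (265–345,190), not the blue one (366,197) or the orange-brown box (597,320).

```bash
cat > m.py <<'E'
from h import *
im,d,ci,T=snap('top');W=cloud(d,ci,T);hsv=cv2.cvtColor(im,cv2.COLOR_RGB2HSV)
def reg(name,m,z=None):
    n,l,st,c=cv2.connectedComponentsWithStats(m.astype(np.uint8))
    for i in range(1,n):
        if st[i,4]<25:continue
        p=W[l==i];p=p[~np.isnan(p[:,0])]
        if len(p)<10: print(name,c[i],'nodepth');continue
        q=p[:,:2].astype(np.float32) if z is None else np.array([ray(u,v,z,ci,T)[:2] for v,u in np.argwhere(l==i)],np.float32)
        r=cv2.minAreaRect(q*1000)
        print(name,'px',c[i].round(),'n',st[i,4],'med',np.nanmedian(p,0).round(3),'rect',np.round(r[0],1),np.round(r[1],1),round(r[2],1),'z95',np.percentile(p[:,2],95).round(3))
H,S,V=[hsv[...,i] for i in range(3)]
z=W[...,2]
box=lambda a,b,c,e:(np.s_[b:e,a:c])
def inb(m,a,b,c,e):
    k=np.zeros_like(m);k[b:e,a:c]=1;return m&k
reg('tray',inb((H>50)&(H<80)&(S>120)&(z>0.036)&(z<.055),100,170,230,310))
reg('traycol',inb((H>50)&(H<80)&(S>120),100,170,230,310),0.045)
reg('mat',inb((H>5)&(H<25)&(S>60),400,190,510,290),0.004)
reg('tape',inb((H>12)&(H<32)&(S>40)&(S<200)&(z>.03),130,195,215,270),0.05)
reg('fin',inb((H>20)&(H<35)&(S>150),280,170,360,210),0.177)
reg('ball',inb(((H<8)|(H>172))&(S>120),220,235,260,275))
reg('post',inb((z>.115)&(z<.14)&(V<110),225,150,410,230))
reg('purple',inb((H>125)&(H<160)&(S>80),160,300,230,370),0.045)
E
python3 m.py
python3 - <<'E'
import cv2
a=cv2.imread('pics/top0.png')[150:290,120:410];cv2.imwrite('pics/crop.png',cv2.resize(a,None,fx=2.7,fy=2.7,interpolation=2))
E
```

```text
tray px [185. 259.] n 482 med [0.436 0.287 0.044] rect [504.8 366. ] [233.4 178.9] 4.2 z95 0.048
tray px [137. 224.] n 100 med [0.547 0.456 0.042] rect [552.3 456.7] [130.4   4.6] 3.3 z95 0.047
traycol px [173. 245.] n 5243 med [0.479 0.378 0.006] rect [505.2 362.8] [236.4 184.4] 4.4 z95 0.044
traycol px [177. 230.] n 422 med [0.536 0.368 0.006] rect [530.6 356.4] [57.2 59. ] 26.9 z95 0.009
mat px [461. 240.] n 4035 med [ 0.506 -0.37   0.004] rect [ 508.2 -369.7] [178.1 158.7] 8.0 z95 0.008
tape px [175. 230.] n 663 med [0.531 0.361 0.05 ] rect [531.7 357.2] [100.7  98.1] 46.1 z95 0.054
fin px [317. 188.] n 292 med [0.605 0.006 0.176] rect [603.2   6.4] [77.2 20.9] 84.8 z95 0.18
ball px [237. 258.] n 77 med [0.456 0.196 0.092] rect [455.2 197.8] [20.2 29. ] 44.9 z95 0.097
post px [315. 193.] n 3853 med [0.6   0.018 0.135] rect [610.6   7.4] [370.2 100.5] 84.9 z95 0.138
post px [338. 178.] n 31 med [ 0.638 -0.044  0.135] rect [636.8 -41.3] [28.1  7.5] 87.2 z95 0.138
purple px [193. 337.] n 724 med [0.269 0.31  0.044] rect [270.3 304.6] [101.4  94.4] 89.3 z95 0.048
```

View pics/crop.png

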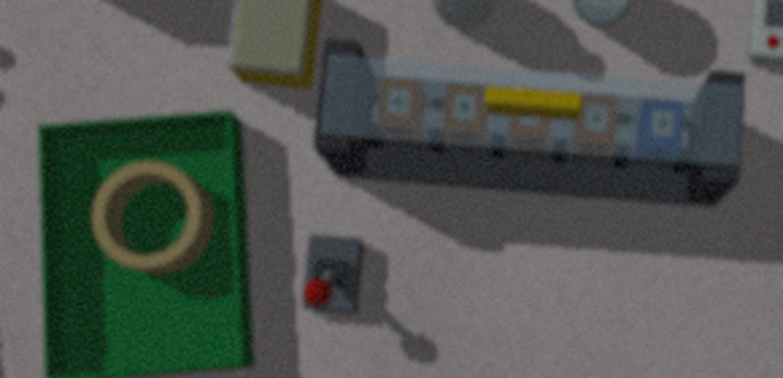

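The crop confirms the cream ring in the tray, the red ball leaning towards the robot, four orange loggers and the blue one at the −y end. Next I turn the tool so it closes along the rail's x, and move off to the lever.

```bash
cat > go.py <<'E'
# python3 go.py x y z  -> shift in tool axes and turn to tool-x azimuth 84.9 deg, pointing down
import sys
from h import *
s=telemetry.state();M=R.from_rotvec(s['tcp_rot']).as_matrix();p=s['ee_pos']
a=np.radians(float(sys.argv[4]) if len(sys.argv)>4 else 84.9)
D=np.array([[np.cos(a),np.sin(a),0],[np.sin(a),-np.cos(a),0],[0,0,-1]]).T
t=np.array(sys.argv[1:4],float)
print('t',round(s['time_s'],2),'p',p.round(4),'shift',(M.T@(t-p)).round(4),'turn',R.from_matrix(M.T@D).as_rotvec().round(4),'F',s['wrist_force'].round(1),'gap',round(s['finger_gap'],4))
E
python3 go.py .4 .197 .15
```

```text
t 0.15 p [0.1874 0.6219 0.2306] shift [-0.3262 -0.3453  0.0811] turn [-1.300e-03  1.000e-03  1.367e+00] F [ 0.3  0.6 -0.2] gap 0.0855
```

Call:
step_arm([
  {"delta_pos":[0,0,0],"rot":[0,0,0.17],"fingers":0},
  {"delta_pos":[0,0,0],"rot":[0,0,0.17],"fingers":0},
  {"delta_pos":[0,0,0],"rot":[0,0,0.17],"fingers":0},
  {"delta_pos":[0,0,0],"rot":[0,0,0.17],"fingers":0},
  {"delta_pos":[0,0,0],"rot":[0,0,0.17],"fingers":0},
  {"delta_pos":[0,0,0],"rot":[0,0,0.17],"fingers":0},
  {"delta_pos":[0,0,0],"rot":[0,0,0.17],"fingers":0},
  {"delta_pos":[0,0,0],"rot":[0,0,0.17],"fingers":0},
])

```text
time_s: 1.15
ee_pos: [0.1874, 0.6221, 0.2309]
tcp_rot: [2.316, 2.122, -0.001]
wrist_force: [-0.2, 0.6, -0.0]
finger_gap: -0.0003
finger_force: 0.0
```

Call:
step_arm([
  {"delta_pos":[-0.05,0.031,0.003],"rot":[0,0,0],"fingers":0},
  {"delta_pos":[-0.05,0.031,0.003],"rot":[0,0,0],"fingers":0},
  {"delta_pos":[-0.05,0.031,0.003],"rot":[0,0,0],"fingers":0},
  {"delta_pos":[-0.05,0.031,0.003],"rot":[0,0,0],"fingers":0},
  {"delta_pos":[-0.05,0.031,0.003],"rot":[0,0,0],"fingers":0},
  {"delta_pos":[-0.05,0.031,0.003],"rot":[0,0,0],"fingers":0},
  {"delta_pos":[-0.05,0.031,0.003],"rot":[0,0,0],"fingers":0},
  {"delta_pos":[-0.05,0.031,0.003],"rot":[0,0,0],"fingers":0},
])

```text
time_s: 2.15
ee_pos: [0.4026, 0.2018, 0.2073]
tcp_rot: [2.31, 2.129, 0.001]
wrist_force: [0.8, 0.1, 0.4]
finger_gap: 0.0001
finger_force: 0.0
```

```bash
python3 go.py .4 .197 .072
```

```text
t 2.15 p [0.4026 0.2018 0.2073] shift [-0.005  -0.0023  0.1353] turn [ 0.0003 -0.0003  0.0074] F [0.8 0.1 0.4] gap 0.0001
```

Call:
step_arm([
  {"delta_pos":[-0.005,-0.002,0.045],"rot":[0,0,0.007],"fingers":0},
  {"delta_pos":[0,0,0.045],"rot":[0,0,0],"fingers":0},
  {"delta_pos":[0,0,0.045],"rot":[0,0,0],"fingers":0},
  {"delta_pos":[0,0.015,0],"rot":[0,0,0],"fingers":0},
  {"delta_pos":[0,0.015,0],"rot":[0,0,0],"fingers":0},
  {"delta_pos":[0,0.015,0],"rot":[0,0,0],"fingers":0},
  {"delta_pos":[0,0.015,0],"rot":[0,0,0],"fingers":0},
  {"delta_pos":[0,0.01,0],"rot":[0,0,0],"fingers":0},
])

```text
time_s: 3.15
ee_pos: [0.4711, 0.1925, 0.0731]
tcp_rot: [2.317, 2.12, 0.003]
wrist_force: [-1.7, 1.0, 0.5]
finger_gap: -0.0003
finger_force: 0.5
```

Call:
step_arm([
  {"delta_pos":[0,0.002,0],"rot":[0,0,0],"fingers":0},
  {"delta_pos":[0,0.002,0],"rot":[0,0,0],"fingers":0},
  {"delta_pos":[0,0.002,0],"rot":[0,0,0],"fingers":0},
  {"delta_pos":[0,0.002,0],"rot":[0,0,0],"fingers":0},
  {"delta_pos":[0,0,0],"rot":[0,0,0],"fingers":0},
  {"delta_pos":[0,0,0],"rot":[0,0,0],"fingers":0},
  {"delta_pos":[0,0,0],"rot":[0,0,0],"fingers":0},
  {"delta_pos":[0,0,0],"rot":[0,0,0],"fingers":0},
])

```text
time_s: 4.15
ee_pos: [0.4772, 0.1916, 0.0723]
tcp_rot: [-2.318, -2.12, 0.0]
wrist_force: [-1.1, 0.3, -0.6]
finger_gap: -0.0001
finger_force: 0.4
```

```bash
cat > ball.py <<'E'
from h import *
im,d,ci,T=snap('scene');h=cv2.cvtColor(im,cv2.COLOR_RGB2HSV)
m=((h[...,0]<8)|(h[...,0]>172))&(h[...,1]>150);m[:, :360]=0;m[:,430:]=0;m[:180]=0;m[290:]=0
W=cloud(d,ci,T);v,u=np.nonzero(m);print(len(u),u.mean(),v.mean(),np.nanmedian(W[m],0))
E
python3 ball.py;python3 go.py .4 .197 .072
```

```text
63 398.57142857142856 238.4920634920635 [0.51026755 0.18981158 0.09055659]
t 4.2 p [0.4772 0.1916 0.0723] shift [-0.0015 -0.0774  0.0003] turn [-0.0001 -0.     -0.    ] F [-1.  -1.3 -1. ] gap 0.0002
```

Call:
step_arm([
  {"delta_pos":[0,0.002,0],"rot":[0,0,0],"fingers":0},
  {"delta_pos":[0,0.002,0],"rot":[0,0,0],"fingers":0},
  {"delta_pos":[0,0.002,0],"rot":[0,0,0],"fingers":0},
  {"delta_pos":[0,0.001,0],"rot":[0,0,0],"fingers":0},
  {"delta_pos":[0,0,0],"rot":[0,0,0],"fingers":0},
  {"delta_pos":[0,0.001,0],"rot":[0,0,0],"fingers":0},
  {"delta_pos":[0,0,0],"rot":[0,0,0],"fingers":0},
  {"delta_pos":[0,0,0],"rot":[0,0,0],"fingers":0},
])

```text
time_s: 5.2
ee_pos: [0.4845, 0.1909, 0.0722]
tcp_rot: [-2.317, -2.12, 0.002]
wrist_force: [-4.0, 0.5, 0.9]
finger_gap: 0.0001
finger_force: 1.8
```

```bash
python3 ball.py
```

```text
36 398.72222222222223 238.69444444444446 [0.51354452 0.19002428 0.0905439 ]
```

Call:
step_arm([
  {"delta_pos":[0,0.001,0],"rot":[0,0,0],"fingers":0},
  {"delta_pos":[0,0.001,0],"rot":[0,0,0],"fingers":0},
  {"delta_pos":[0,0.001,0],"rot":[0,0,0],"fingers":0},
  {"delta_pos":[0,0.001,0],"rot":[0,0,0],"fingers":0},
  {"delta_pos":[0,0,0],"rot":[0,0,0],"fingers":0},
  {"delta_pos":[0,0,0],"rot":[0,0,0],"fingers":0},
  {"delta_pos":[0,0,0],"rot":[0,0,0],"fingers":0},
  {"delta_pos":[0,0,0],"rot":[0,0,0],"fingers":0},
])

```text
time_s: 6.25
ee_pos: [0.485, 0.1909, 0.0719]
tcp_rot: [-2.313, -2.118, 0.01]
wrist_force: [-10.4, 1.7, 5.4]
finger_gap: -0.0002
finger_force: 5.6
```

```bash
python3 ball.py
```

```text
38 398.44736842105266 239.6315789473684 [0.51388442 0.18980744 0.09079593]
```

Call:
step_arm([
  {"delta_pos":[0,-0.02,0],"rot":[0,0,0],"fingers":0},
  {"delta_pos":[0,-0.02,0],"rot":[0,0,0],"fingers":0},
  {"delta_pos":[0,0,-0.055],"rot":[0,0,0],"fingers":0},
  {"delta_pos":[0,0,-0.055],"rot":[0,0,0],"fingers":0.0854},
  {"delta_pos":[0,0,-0.055],"rot":[0,0,0],"fingers":0.0854},
  {"delta_pos":[-0.03,0.03,-0.04],"rot":[0,0,0],"fingers":0.0854},
  {"delta_pos":[-0.04,0.04,0],"rot":[0,0,0],"fingers":0.0854},
  {"delta_pos":[-0.04,0.04,0],"rot":[0,0,0],"fingers":0.0854},
])

```text
time_s: 7.3
ee_pos: [0.5521, 0.0736, 0.279]
tcp_rot: [2.315, 2.119, 0.008]
wrist_force: [0.5, -0.3, -0.7]
finger_gap: 0.0853
finger_force: 0.0
```

Call:
step_arm([
  {"delta_pos":[-0.04,0.04,0],"rot":[0,0,0],"fingers":0.0854},
  {"delta_pos":[-0.023,0.026,0],"rot":[0,0,0],"fingers":0.0854},
  {"delta_pos":[0,0,0],"rot":[0,0,0],"fingers":0.0854},
  {"delta_pos":[0,0,0],"rot":[0,0,0],"fingers":0.0854},
  {"delta_pos":[0,0,0],"rot":[0,0,0],"fingers":0.0854},
  {"delta_pos":[0,0,0],"rot":[0,0,0],"fingers":0.0854},
  {"delta_pos":[0,0,0],"rot":[0,0,0],"fingers":0.0854},
  {"delta_pos":[0,0,0],"rot":[0,0,0],"fingers":0.0854},
])

```text
time_s: 8.3
ee_pos: [0.6093, 0.0064, 0.2774]
tcp_rot: [2.318, 2.121, 0.0]
wrist_force: [0.8, -0.0, 0.7]
finger_gap: 0.0851
finger_force: 0.0
```

```bash
python3 ball.py
cat > wr.py <<'E'
import sys
from h import *
im,d,ci,T=snap('wrist',sys.argv[1]);W=cloud(d,ci,T);h=cv2.cvtColor(im,cv2.COLOR_RGB2HSV);H,S,V=h[...,0],h[...,1],h[...,2]
z=W[...,2]
def rect(n,m,zz):
    k,l,st,c=cv2.connectedComponentsWithStats(m.astype(np.uint8))
    for i in range(1,k):
        if st[i,4]<150: continue
        q=np.array([ray(u,v,zz,ci,T)[:2] for v,u in np.argwhere(l==i)],np.float32)*1000
        r=cv2.minAreaRect(q);print(n,c[i].round(),st[i,4],np.round(r[0],1),np.round(r[1],1),round(r[2],1),'zmed',np.nanmedian(z[l==i]).round(3))
rect('fin',(H>20)&(H<35)&(S>130)&(V>100),0.177)
rect('fintop',(H>20)&(H<35)&(S>130)&(z>.165),0.177)
rect('orange',(H>4)&(H<17)&(S>110),0.12)
rect('blue',(H>100)&(H<125)&(S>110),0.12)
rect('dark',(V<75)&(z>.12)&(z<.14),0.13)
E
python3 wr.py w1.png; python3 go.py .605 .006 .29
```

```text
26 399.5 240.0 [0.51582477 0.19143043 0.09085623]
fin [318. 232.] 2954 [608.4   8.1] [81.1 15. ] 85.3 zmed 0.176
fintop [318. 234.] 2862 [608.3   6.9] [78.7 15. ] 85.3 zmed 0.176
blue [510. 114.] 1598 [753.   71.3] [28.2 34. ] 84.8 zmed 0.124
blue [319. 336.] 2105 [600.3 -95.4] [54.3 41.9] 84.8 zmed 0.134
dark [270. 400.] 365 [ 553.3 -145. ] [21.9 13.9] 84.8 zmed 0.128
dark [369. 400.] 343 [ 637.2 -152.2] [23.  12.9] 86.5 zmed 0.128
t 8.4 p [0.6093 0.0062 0.2773] shift [-0.0006 -0.0042 -0.0127] turn [ 0.     -0.      0.0001] F [ 0.4 -0.8  0.8] gap 0.0854
```

View pics/w1.png

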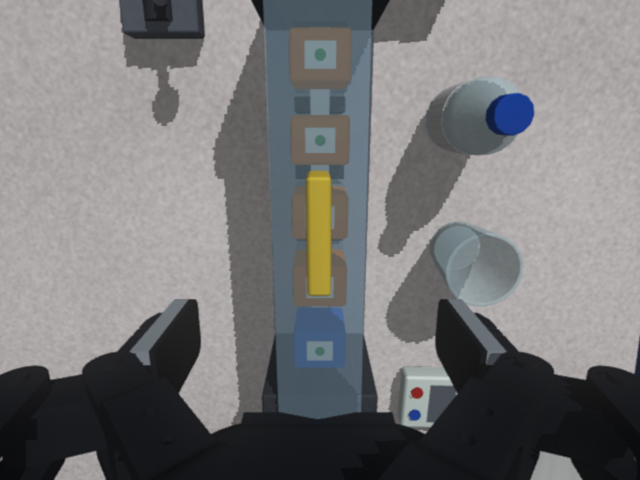

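The wrist view shows the cover home over the rail, with the fin at (318,232), four orange loggers, and the blue one at (320,335). Next I grip the fin.

Call:
step_arm([
  {"delta_pos":[0.001,-0.001,0.04],"rot":[0,0,0],"fingers":0.0854},
  {"delta_pos":[0,0,0.045],"rot":[0,0,0],"fingers":0.06},
  {"delta_pos":[0,0,0.03],"rot":[0,0,0],"fingers":0.06},
  {"delta_pos":[0,0,0.02],"rot":[0,0,0],"fingers":0.06},
  {"delta_pos":[0,0,0],"rot":[0,0,0],"fingers":0},
  {"delta_pos":[0,0,0],"rot":[0,0,0],"fingers":0},
  {"delta_pos":[0,0,0],"rot":[0,0,0],"fingers":0},
  {"delta_pos":[0,0,0],"rot":[0,0,0],"fingers":0},
], newtons=50)

```text
time_s: 9.4
ee_pos: [0.6094, 0.0071, 0.1436]
tcp_rot: [2.317, 2.119, 0.003]
wrist_force: [-0.1, -1.4, 3.7]
finger_gap: 0.0152
finger_force: 49.6
```

```bash
python3 go.py .4355 -.0125 .25
```

```text
t 9.4 p [0.6094 0.0071 0.1436] shift [-0.035  -0.1712 -0.1068] turn [ 0.0026 -0.0003  0.    ] F [-0.1 -1.4  3.7] gap 0.0152
```

Call:
step_arm([
  {"delta_pos":[0,0,-0.01],"rot":[0,0,0],"fingers":0},
  {"delta_pos":[0,0,-0.03],"rot":[0,0,0],"fingers":0},
  {"delta_pos":[0,0,-0.04],"rot":[0,0,0],"fingers":0},
  {"delta_pos":[-0.007,-0.034,-0.02],"rot":[0,0,0],"fingers":0},
  {"delta_pos":[-0.007,-0.034,0],"rot":[0,0,0],"fingers":0},
  {"delta_pos":[-0.007,-0.034,0],"rot":[0,0,0],"fingers":0},
  {"delta_pos":[-0.007,-0.034,0],"rot":[0,0,0],"fingers":0},
  {"delta_pos":[-0.007,-0.034,0],"rot":[0,0,0],"fingers":0},
])

```text
time_s: 10.4
ee_pos: [0.4345, -0.0126, 0.2426]
tcp_rot: [-2.318, -2.12, -0.0]
wrist_force: [1.3, -0.5, -1.6]
finger_gap: 0.0154
finger_force: 49.4
```

```bash
python3 go.py .4355 -.0125 .0145
```

```text
t 10.4 p [ 0.4345 -0.0126  0.2426] shift [1.000e-04 1.000e-03 2.281e-01] turn [-0.0001 -0.0004 -0.0001] F [ 1.3 -0.5 -1.6] gap 0.0154
```

Call:
step_arm([
  {"delta_pos":[0,0.001,0.05],"rot":[0,0,0],"fingers":0},
  {"delta_pos":[0,0,0.05],"rot":[0,0,0],"fingers":0},
  {"delta_pos":[0,0,0.05],"rot":[0,0,0],"fingers":0},
  {"delta_pos":[0,0,0.04],"rot":[0,0,0],"fingers":0},
  {"delta_pos":[0,0,0.02],"rot":[0,0,0],"fingers":0},
  {"delta_pos":[0,0,0.01],"rot":[0,0,0],"fingers":0},
  {"delta_pos":[0,0,0.005],"rot":[0,0,0],"fingers":0},
  {"delta_pos":[0,0,0.003],"rot":[0,0,0],"fingers":0},
])

```text
time_s: 11.4
ee_pos: [0.4374, -0.0123, 0.0142]
tcp_rot: [-2.318, -2.121, -0.001]
wrist_force: [-0.1, 0.1, -2.5]
finger_gap: 0.0156
finger_force: 49.4
```

Call:
step_arm([
  {"delta_pos":[0,0,0],"rot":[0,0,0],"fingers":0},
  {"delta_pos":[0,0,0],"rot":[0,0,0],"fingers":0.06},
  {"delta_pos":[0,0,0],"rot":[0,0,0],"fingers":0.06},
  {"delta_pos":[0,0,-0.01],"rot":[0,0,0],"fingers":0.06},
  {"delta_pos":[0,0,-0.04],"rot":[0,0,0],"fingers":0.06},
  {"delta_pos":[0,0,-0.055],"rot":[0,0,0],"fingers":0.06},
  {"delta_pos":[0,0,-0.06],"rot":[0,0,0],"fingers":0.06},
  {"delta_pos":[0,0,-0.06],"rot":[0,0,0],"fingers":0.06},
])

```text
time_s: 12.4
ee_pos: [0.4364, -0.0126, 0.2413]
tcp_rot: [-2.318, -2.12, 0.001]
wrist_force: [1.7, 1.8, -1.1]
finger_gap: 0.0602
finger_force: 0.0
```

```bash
python3 m.py | grep -E 'tape|fin'; python3 go.py .487 .357 .24
```

```text
tape px [175. 230.] n 659 med [0.531 0.361 0.049] rect [531.8 358. ] [104.7  95.7] 63.2 z95 0.053
t 12.45 p [ 0.4402 -0.0141  0.247 ] shift [0.3739 0.0129 0.0078] turn [ 0.0099 -0.0016 -0.0018] F [ 3.2 -0.5  4.2] gap 0.0602
```

Call:
step_arm([
  {"delta_pos":[0.05,0.003,-0.005],"rot":[0,0,0],"fingers":0.04},
  {"delta_pos":[0.05,0.003,0],"rot":[0,0,0],"fingers":0.04},
  {"delta_pos":[0.05,0.003,0],"rot":[0,0,0],"fingers":0.04},
  {"delta_pos":[0.05,0.003,0],"rot":[0,0,0],"fingers":0.04},
  {"delta_pos":[0.05,0.003,0],"rot":[0,0,0],"fingers":0.04},
  {"delta_pos":[0.05,0.003,0],"rot":[0,0,0],"fingers":0.04},
  {"delta_pos":[0,0,0],"rot":[0,0,0],"fingers":0.04},
  {"delta_pos":[0,0,0],"rot":[0,0,0],"fingers":0.04},
])

```text
time_s: 13.45
ee_pos: [0.4812, 0.2838, 0.2442]
tcp_rot: [2.318, 2.12, -0.002]
wrist_force: [0.8, -0.6, 0.4]
finger_gap: 0.0399
finger_force: 0.0
```

```bash
python3 - <<'E'
from h import *
im,d,ci,T=snap('wrist','w2.png');W=cloud(d,ci,T);z=W[...,2];h=cv2.cvtColor(im,cv2.COLOR_RGB2HSV)
m=(h[...,0]>10)&(h[...,0]<32)&(h[...,1]>40)&(z>.042)&(z<.06)
k,l,st,c=cv2.connectedComponentsWithStats(m.astype(np.uint8));i=1+np.argmax(st[1:,4]);m=l==i
q=np.array([ray(u,v,.05,ci,T)[:2] for v,u in np.argwhere(m)],np.float32)*1000
print(st[i],c[i],cv2.minEnclosingCircle(q),np.nanmedian(z[m]))
E
python3 go.py .4877 .3614 .24
```

```text
[ 314   45  121  128 5252] [375.38309216 106.46439452] ((532.653076171875, 360.46417236328125), 49.2215461730957) 0.04874971180951532
t 13.5 p [0.4814 0.2832 0.2444] shift [ 0.0785 -0.0008  0.0044] turn [-0.0003  0.0006 -0.0018] F [-1.3  0.3  1. ] gap 0.0399
```

Call:
step_arm([
  {"delta_pos":[0.041,0,0.03],"rot":[0,0,0],"fingers":0.04},
  {"delta_pos":[0.04,0,0.04],"rot":[0,0,0],"fingers":0.04},
  {"delta_pos":[0,0,0.05],"rot":[0,0,0],"fingers":0.04},
  {"delta_pos":[0,0,0.05],"rot":[0,0,0],"fingers":0.04},
  {"delta_pos":[0,0,0.04],"rot":[0,0,0],"fingers":0.04},
  {"delta_pos":[0,0,0.02],"rot":[0,0,0],"fingers":0.04},
  {"delta_pos":[0,0,0],"rot":[0,0,0],"fingers":0.04},
  {"delta_pos":[0,0,0],"rot":[0,0,0],"fingers":0.04},
])

```text
time_s: 14.5
ee_pos: [0.4901, 0.3654, 0.016]
tcp_rot: [2.318, 2.119, 0.004]
wrist_force: [0.2, -0.4, 0.5]
finger_gap: 0.04
finger_force: 0.0
```

Call:
step_arm([
  {"delta_pos":[0,0,0],"rot":[0,0,0],"fingers":0},
  {"delta_pos":[0,0,0],"rot":[0,0,0],"fingers":0},
  {"delta_pos":[0,0,0],"rot":[0,0,0],"fingers":0},
  {"delta_pos":[0,0,0],"rot":[0,0,0],"fingers":0},
  {"delta_pos":[0,0,-0.01],"rot":[0,0,0],"fingers":0},
  {"delta_pos":[0,0,-0.03],"rot":[0,0,0],"fingers":0},
  {"delta_pos":[0,0,-0.05],"rot":[0,0,0],"fingers":0},
  {"delta_pos":[0,0,-0.05],"rot":[0,0,0],"fingers":0},
], newtons=40)

```text
time_s: 15.5
ee_pos: [0.4881, 0.3651, 0.1558]
tcp_rot: [-2.318, -2.12, 0.002]
wrist_force: [-0.8, 0.1, -0.9]
finger_gap: 0.0128
finger_force: 38.2
```

```bash
python3 go.py .464 -.366 .2
```

```text
t 15.5 p [0.4881 0.3651 0.1558] shift [-0.7303  0.041  -0.0437] turn [-0.0008  0.0008 -0.0002] F [-0.8  0.1 -0.9] gap 0.0128
```

Call:
step_arm([
  {"delta_pos":[-0.02,0.001,-0.05],"rot":[0,0,0],"fingers":0},
  {"delta_pos":[-0.05,0.003,-0.02],"rot":[0,0,0],"fingers":0},
  {"delta_pos":[-0.055,0.003,0],"rot":[0,0,0],"fingers":0},
  {"delta_pos":[-0.055,0.003,0],"rot":[0,0,0],"fingers":0},
  {"delta_pos":[-0.055,0.003,0],"rot":[0,0,0],"fingers":0},
  {"delta_pos":[-0.055,0.003,0],"rot":[0,0,0],"fingers":0},
  {"delta_pos":[-0.055,0.003,0],"rot":[0,0,0],"fingers":0},
  {"delta_pos":[-0.055,0.003,0],"rot":[0,0,0],"fingers":0},
])

```text
time_s: 16.5
ee_pos: [0.4745, -0.0366, 0.2247]
tcp_rot: [-2.318, -2.12, -0.001]
wrist_force: [1.3, -0.1, -1.0]
finger_gap: 0.0125
finger_force: 38.8
```

Call:
step_arm([
  {"delta_pos":[-0.055,0.003,0],"rot":[0,0,0],"fingers":0},
  {"delta_pos":[-0.055,0.003,0],"rot":[0,0,0],"fingers":0},
  {"delta_pos":[-0.055,0.003,0],"rot":[0,0,0],"fingers":0},
  {"delta_pos":[-0.055,0.003,0],"rot":[0,0,0],"fingers":0},
  {"delta_pos":[-0.055,0.003,0],"rot":[0,0,0],"fingers":0},
  {"delta_pos":[-0.03,0.002,0],"rot":[0,0,0],"fingers":0},
  {"delta_pos":[0,0,0],"rot":[0,0,0],"fingers":0},
  {"delta_pos":[0,0,0],"rot":[0,0,0],"fingers":0},
])

```text
time_s: 17.5
ee_pos: [0.4648, -0.3391, 0.2241]
tcp_rot: [-2.316, -2.12, -0.001]
wrist_force: [0.4, 1.2, -1.5]
finger_gap: 0.0123
finger_force: 38.8
```

```bash
python3 go.py .4642 -.3661 .016; python3 m.py | grep mat
```

```text
t 17.5 p [ 0.4648 -0.3391  0.2241] shift [-0.0273  0.002   0.2081] turn [-0.0007 -0.0017  0.0004] F [ 0.4  1.2 -1.5] gap 0.0123
mat px [459. 222.] n 2216 med [ 0.542 -0.33   0.005] rect [ 547.9 -390.7] [109.8 211. ] 9.5 z95 0.26
```

Call:
step_arm([
  {"delta_pos":[-0.02,0.002,0.04],"rot":[0,0,0],"fingers":0},
  {"delta_pos":[-0.007,0,0.05],"rot":[0,0,0],"fingers":0},
  {"delta_pos":[0,0,0.05],"rot":[0,0,0],"fingers":0},
  {"delta_pos":[0,0,0.045],"rot":[0,0,0],"fingers":0},
  {"delta_pos":[0,0,0.015],"rot":[0,0,0],"fingers":0},
  {"delta_pos":[0,0,0.008],"rot":[0,0,0],"fingers":0},
  {"delta_pos":[0,0,0],"rot":[0,0,0],"fingers":0},
  {"delta_pos":[0,0,0],"rot":[0,0,0],"fingers":0},
])

```text
time_s: 18.55
ee_pos: [0.4654, -0.3682, 0.0178]
tcp_rot: [2.316, 2.119, 0.001]
wrist_force: [-0.9, 1.0, -1.1]
finger_gap: 0.0125
finger_force: 38.8
```

Call:
step_arm([
  {"delta_pos":[0,0,0],"rot":[0,0,0],"fingers":0.04},
  {"delta_pos":[0,0,0],"rot":[0,0,0],"fingers":0.04},
  {"delta_pos":[0,0,0],"rot":[0,0,0],"fingers":0.04},
  {"delta_pos":[0,0,-0.03],"rot":[0,0,0],"fingers":0.04},
  {"delta_pos":[0,0,-0.05],"rot":[0,0,0],"fingers":0.04},
  {"delta_pos":[0,0,-0.05],"rot":[0,0,0],"fingers":0.04},
  {"delta_pos":[0,0,-0.05],"rot":[0,0,0],"fingers":0.04},
  {"delta_pos":[0,0,-0.05],"rot":[0,0,0],"fingers":0.0854},
])

```text
time_s: 19.55
ee_pos: [0.4643, -0.3672, 0.248]
tcp_rot: [-2.318, -2.12, -0.0]
wrist_force: [0.7, -0.8, -0.7]
finger_gap: 0.0568
finger_force: 0.0
```

```bash
python3 go.py .56 -.08 .25
```

```text
t 19.55 p [ 0.4643 -0.3672  0.248 ] shift [ 0.2946  0.0697 -0.002 ] turn [ 0.     -0.0001 -0.0003] F [ 0.7 -0.8 -0.7] gap 0.0568
```

Call:
step_arm([
  {"delta_pos":[0.046,0.0165,-0.002],"rot":[0,0,0],"fingers":0.0854},
  {"delta_pos":[0.046,0.0165,0],"rot":[0,0,0],"fingers":0.0854},
  {"delta_pos":[0.046,0.0165,0],"rot":[0,0,0],"fingers":0.0854},
  {"delta_pos":[0.046,0.0165,0],"rot":[0,0,0],"fingers":0.0854},
  {"delta_pos":[0.046,0.0165,0],"rot":[0,0,0],"fingers":0.0854},
  {"delta_pos":[0.046,0.0165,0],"rot":[0,0,0],"fingers":0.0854},
  {"delta_pos":[0.043,0.016,0],"rot":[0,0,0],"fingers":0.0854},
  {"delta_pos":[0,0,0],"rot":[0,0,0],"fingers":0.0854},
])

```text
time_s: 20.55
ee_pos: [0.6089, -0.0546, 0.2473]
tcp_rot: [-2.308, -2.128, -0.002]
wrist_force: [-0.1, -1.4, -0.9]
finger_gap: 0.0853
finger_force: 0.0
```

```bash
python3 m.py | grep mat
python3 - <<'E'
from h import *
im,d,ci,T=snap('wrist','w3.png');W=cloud(d,ci,T);z=W[...,2];h=cv2.cvtColor(im,cv2.COLOR_RGB2HSV);H,S,V=[h[...,i] for i in range(3)]
def rect(n,m,zz):
    k,l,st,c=cv2.connectedComponentsWithStats(m.astype(np.uint8))
    for i in range(1,k):
        if st[i,4]<150: continue
        q=np.array([ray(u,v,zz,ci,T)[:2] for v,u in np.argwhere(l==i)],np.float32)*1000
        r=cv2.minAreaRect(q);print(n,c[i].round(),st[i,4],np.round(r[0],1),np.round(r[1],1),round(r[2],1),'zmed',np.nanmedian(z[l==i]).round(3))
rect('o',(H>4)&(H<17)&(S>110)&(z>.112)&(z<.128),0.12)
rect('b',(H>100)&(H<125)&(S>110)&(z>.112)&(z<.128),0.12)
t=snap('top')[:3];
im,d,ci,T=snap('top');W=cloud(d,ci,T);z=W[...,2]
m=np.zeros(z.shape,bool);m[180:300,400:520]=1;m&=(z>.04)&(z<.06)
q=np.array([ray(u,v,.049,ci,T)[:2] for v,u in np.argwhere(m)],np.float32)*1000
print('tape',m.sum(),cv2.minEnclosingCircle(q),cv2.minAreaRect(q))
E
python3 go.py .6 -.06 .25
```

```text
mat px [461. 239.] n 3962 med [ 0.506 -0.367  0.005] rect [ 508.7 -369.9] [178.2 157.8] 7.9 z95 0.05
o [314.  36.] 3234 [614.8  64. ] [36.1 43.3] 85.1 zmed 0.119
o [314. 130.] 2585 [609.6   7.5] [35.1 43.4] 83.9 zmed 0.119
o [314. 215.] 2251 [604.5 -49.3] [36.1 43.1] 84.0 zmed 0.119
b [538.  13.] 1404 [752.7  63.5] [17.6 34.1] 85.0 zmed 0.124
b [314. 291.] 1998 [ 599.4 -105.6] [37.1 43.1] 85.1 zmed 0.119
tape 578 ((507.68048095703125, -371.1148986816406), 50.88055419921875) ((507.7873229980469, -372.0257873535156), (99.30378723144531, 96.37796020507812), 89.48808288574219)
t 20.75 p [ 0.6068 -0.0617  0.2486] shift [ 0.0011 -0.0069 -0.0014] turn [-0.      0.0009 -0.0025] F [-0.  -0.7  0.6] gap 0.0851
```

View pics/w3.png

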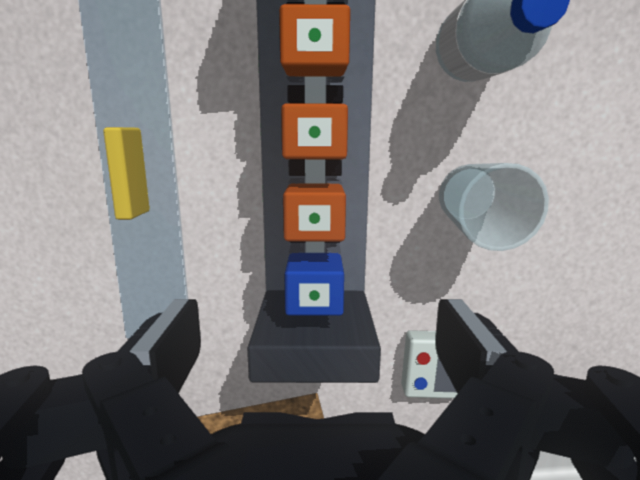

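The wrist view shows three orange loggers at (314,35/130/215), the fourth out of frame above, and blue at (314,290). The cover lies on the bench on the left. The tape is centred on the mat. First logger: the one beside blue.

Call:
step_arm([
  {"delta_pos":[0.012,-0.0035,0.05],"rot":[0,0,0],"fingers":0.0854},
  {"delta_pos":[0,0,0.05],"rot":[0,0,0],"fingers":0.0854},
  {"delta_pos":[0,0,0.05],"rot":[0,0,0],"fingers":0.0854},
  {"delta_pos":[0,0,0.025],"rot":[0,0,0],"fingers":0.0854},
  {"delta_pos":[0,0,0],"rot":[0,0,0],"fingers":0.0854},
  {"delta_pos":[0,0,0],"rot":[0,0,0],"fingers":0.03},
  {"delta_pos":[0,0,0],"rot":[0,0,0],"fingers":0.03},
  {"delta_pos":[0,0,0],"rot":[0,0,0],"fingers":0.03},
], newtons=70)

```text
time_s: 21.75
ee_pos: [0.606, -0.048, 0.0749]
tcp_rot: [2.317, 2.119, 0.003]
wrist_force: [-0.7, -0.1, 6.1]
finger_gap: 0.0434
finger_force: 71.3
```

```bash
python3 go.py .6045 -.0493 .074
```

```text
t 21.75 p [ 0.606  -0.048   0.0749] shift [-0.0014 -0.0014  0.0009] turn [ 0.0026 -0.0001 -0.    ] F [-0.7 -0.1  6.1] gap 0.0434
```

Call:
step_arm([
  {"delta_pos":[0,0,-0.005],"rot":[0,0,0],"fingers":0.03},
  {"delta_pos":[0,0,-0.005],"rot":[0,0,0],"fingers":0.03},
  {"delta_pos":[0,0,-0.005],"rot":[0,0,0],"fingers":0.03},
  {"delta_pos":[0,0,-0.01],"rot":[0,0,0],"fingers":0.03},
  {"delta_pos":[0,0,-0.03],"rot":[0,0,0],"fingers":0.03},
  {"delta_pos":[0,0,-0.045],"rot":[0,0,0],"fingers":0.03},
  {"delta_pos":[0,0,-0.045],"rot":[0,0,0],"fingers":0.03},
  {"delta_pos":[0,0,0],"rot":[0,0,0],"fingers":0.03},
])

```text
time_s: 22.75
ee_pos: [0.6068, -0.049, 0.2228]
tcp_rot: [2.315, 2.116, 0.007]
wrist_force: [-0.6, -1.1, -1.9]
finger_gap: 0.0432
finger_force: 73.6
```

```bash
python3 go.py .5517 .4096 .22
python3 - <<'E'
from h import *
im,d,ci,T=snap('wrist','w4.png')
E
```

```text
t 22.75 p [ 0.6068 -0.049   0.2228] shift [ 0.4518 -0.0959  0.002 ] turn [ 0.0071  0.0002 -0.0005] F [-0.6 -1.1 -1.9] gap 0.0432
```

View pics/w4.png

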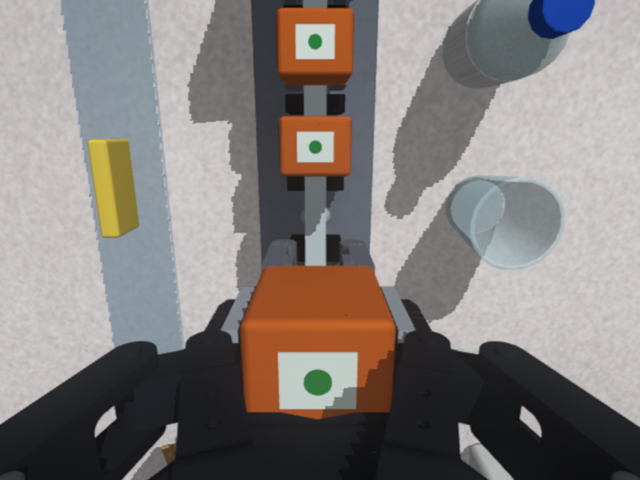

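The logger is off the catch and square in the gripper at (318,340), and its place on the bar is empty. Next I carry it to slot C.

Call:
step_arm([
  {"delta_pos":[0.05,-0.0105,0],"rot":[0,0,0],"fingers":0.03},
  {"delta_pos":[0.05,-0.0105,0],"rot":[0,0,0],"fingers":0.03},
  {"delta_pos":[0.05,-0.0105,0],"rot":[0,0,0],"fingers":0.03},
  {"delta_pos":[0.05,-0.0105,0],"rot":[0,0,0],"fingers":0.03},
  {"delta_pos":[0.05,-0.0105,0],"rot":[0,0,0],"fingers":0.03},
  {"delta_pos":[0.05,-0.0105,0],"rot":[0,0,0],"fingers":0.03},
  {"delta_pos":[0.05,-0.0105,0],"rot":[0,0,0],"fingers":0.03},
  {"delta_pos":[0.05,-0.0105,0],"rot":[0,0,0],"fingers":0.03},
])

```text
time_s: 23.8
ee_pos: [0.5553, 0.3594, 0.2167]
tcp_rot: [-2.318, -2.119, 0.005]
wrist_force: [0.3, -0.9, -2.6]
finger_gap: 0.0432
finger_force: 73.5
```

Call:
step_arm([
  {"delta_pos":[0.05,-0.0105,0],"rot":[0,0,0],"fingers":0.03},
  {"delta_pos":[0,0,0.02],"rot":[0,0,0],"fingers":0.03},
  {"delta_pos":[0,0,0.05],"rot":[0,0,0],"fingers":0.03},
  {"delta_pos":[0,0,0.05],"rot":[0,0,0],"fingers":0.03},
  {"delta_pos":[0,0,0.035],"rot":[0,0,0],"fingers":0.03},
  {"delta_pos":[0,0,0.01],"rot":[0,0,0],"fingers":0.03},
  {"delta_pos":[0,0,0],"rot":[0,0,0],"fingers":0.03},
  {"delta_pos":[0,0,0],"rot":[0,0,0],"fingers":0.03},
])

```text
time_s: 24.8
ee_pos: [0.5521, 0.409, 0.055]
tcp_rot: [2.318, 2.12, 0.004]
wrist_force: [0.5, 1.1, -2.0]
finger_gap: 0.0434
finger_force: 73.5
```

```bash
python3 go.py .5517 .4096 .0465
```

```text
t 24.8 p [0.5521 0.409  0.055 ] shift [ 0.0005 -0.0004  0.0085] turn [ 0.0022 -0.0013 -0.0003] F [ 0.5  1.1 -2. ] gap 0.0434
```

Call:
step_arm([
  {"delta_pos":[0,0,0.005],"rot":[0,0,0],"fingers":0.03},
  {"delta_pos":[0,0,0.0035],"rot":[0,0,0],"fingers":0.03},
  {"delta_pos":[0,0,0],"rot":[0,0,0],"fingers":0.03},
  {"delta_pos":[0,0,0],"rot":[0,0,0],"fingers":0.065},
  {"delta_pos":[0,0,0],"rot":[0,0,0],"fingers":0.065},
  {"delta_pos":[0,0,-0.05],"rot":[0,0,0],"fingers":0.065},
  {"delta_pos":[0,0,-0.06],"rot":[0,0,0],"fingers":0.065},
  {"delta_pos":[0,0,-0.06],"rot":[0,0,0],"fingers":0.065},
])

```text
time_s: 25.8
ee_pos: [0.5507, 0.4088, 0.2163]
tcp_rot: [2.318, 2.12, -0.001]
wrist_force: [0.3, 1.3, -0.3]
finger_gap: 0.0648
finger_force: 0.0
```

Call:
step_arm([
  {"delta_pos":[-0.05,0.012,0],"rot":[0,0,0],"fingers":0.0854},
  {"delta_pos":[-0.05,0.012,0],"rot":[0,0,0],"fingers":0.0854},
  {"delta_pos":[-0.05,0.012,0],"rot":[0,0,0],"fingers":0.0854},
  {"delta_pos":[-0.05,0.012,0],"rot":[0,0,0],"fingers":0.0854},
  {"delta_pos":[-0.05,0.012,0],"rot":[0,0,0],"fingers":0.0854},
  {"delta_pos":[-0.05,0.012,0],"rot":[0,0,0],"fingers":0.0854},
  {"delta_pos":[-0.05,0.012,0],"rot":[0,0,0],"fingers":0.0854},
  {"delta_pos":[-0.045,0.009,0],"rot":[0,0,0],"fingers":0.0854},
])

```text
time_s: 26.8
ee_pos: [0.6085, 0.0051, 0.2149]
tcp_rot: [2.319, 2.119, 0.0]
wrist_force: [1.1, -0.1, 1.1]
finger_gap: 0.0855
finger_force: 0.0
```

```bash
python3 go.py .6096 .0075 .074
python3 - <<'E'
from h import *
snap('top','top1.png')
E
```

```text
t 26.8 p [0.6085 0.0051 0.2149] shift [0.0025 0.0008 0.1409] turn [ 0.0004  0.0004 -0.0009] F [ 1.1 -0.1  1.1] gap 0.0855
```

View pics/top1.png

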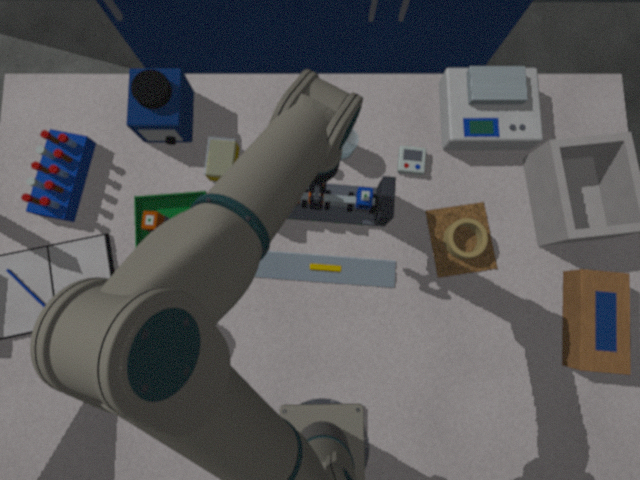

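The top view shows logger 1 upright in the tray (151,220), the tape on the mat (467,238) and the cover on the bench (325,268). Second logger next.

Call:
step_arm([
  {"delta_pos":[0.0025,-0.0005,0.045],"rot":[0,0,0],"fingers":0.0854},
  {"delta_pos":[0,0,0.05],"rot":[0,0,0],"fingers":0.0854},
  {"delta_pos":[0,0,0.035],"rot":[0,0,0],"fingers":0.0854},
  {"delta_pos":[0,0,0.011],"rot":[0,0,0],"fingers":0.0854},
  {"delta_pos":[0,0,0],"rot":[0,0,0],"fingers":0.0854},
  {"delta_pos":[0,0,0],"rot":[0,0,0],"fingers":0.03},
  {"delta_pos":[0,0,0],"rot":[0,0,0],"fingers":0.03},
  {"delta_pos":[0,0,0],"rot":[0,0,0],"fingers":0.03},
], newtons=70)

```text
time_s: 27.85
ee_pos: [0.6098, 0.0097, 0.0754]
tcp_rot: [2.316, 2.119, 0.004]
wrist_force: [1.5, 0.7, 5.0]
finger_gap: 0.0435
finger_force: 71.5
```

Call:
step_arm([
  {"delta_pos":[0,0,-0.005],"rot":[0,0,0],"fingers":0.03},
  {"delta_pos":[0,0,-0.005],"rot":[0,0,0],"fingers":0.03},
  {"delta_pos":[0,0,-0.005],"rot":[0,0,0],"fingers":0.03},
  {"delta_pos":[0,0,-0.01],"rot":[0,0,0],"fingers":0.03},
  {"delta_pos":[0,0,-0.03],"rot":[0,0,0],"fingers":0.03},
  {"delta_pos":[0,0,-0.045],"rot":[0,0,0],"fingers":0.03},
  {"delta_pos":[0,0,-0.045],"rot":[0,0,0],"fingers":0.03},
  {"delta_pos":[0,0,0],"rot":[0,0,0],"fingers":0.03},
])

```text
time_s: 28.85
ee_pos: [0.6086, 0.0089, 0.2225]
tcp_rot: [2.317, 2.118, 0.005]
wrist_force: [0.6, 0.1, -1.6]
finger_gap: 0.0429
finger_force: 75.6
```

```bash
python3 go.py .452 .4021 .22
```

```text
t 28.85 p [0.6086 0.0089 0.2225] shift [ 0.3776 -0.1911  0.0021] turn [ 0.0036 -0.0007 -0.0005] F [ 0.6  0.1 -1.6] gap 0.0429
```

Call:
step_arm([
  {"delta_pos":[0.047,-0.024,0],"rot":[0,0,0],"fingers":0.03},
  {"delta_pos":[0.047,-0.024,0],"rot":[0,0,0],"fingers":0.03},
  {"delta_pos":[0.047,-0.024,0],"rot":[0,0,0],"fingers":0.03},
  {"delta_pos":[0.047,-0.024,0],"rot":[0,0,0],"fingers":0.03},
  {"delta_pos":[0.047,-0.024,0],"rot":[0,0,0],"fingers":0.03},
  {"delta_pos":[0.047,-0.024,0],"rot":[0,0,0],"fingers":0.03},
  {"delta_pos":[0.047,-0.024,0],"rot":[0,0,0],"fingers":0.03},
  {"delta_pos":[0.047,-0.024,0],"rot":[0,0,0],"fingers":0.03},
])

```text
time_s: 29.85
ee_pos: [0.4476, 0.4018, 0.2175]
tcp_rot: [-2.318, -2.119, 0.007]
wrist_force: [1.3, 0.0, -1.2]
finger_gap: 0.0431
finger_force: 75.4
```

Call:
step_arm([
  {"delta_pos":[0,0,0],"rot":[0,0,0],"fingers":0.03},
  {"delta_pos":[0,0,0.02],"rot":[0,0,0],"fingers":0.03},
  {"delta_pos":[0,0,0.05],"rot":[0,0,0],"fingers":0.03},
  {"delta_pos":[0,0,0.05],"rot":[0,0,0],"fingers":0.03},
  {"delta_pos":[0,0,0.035],"rot":[0,0,0],"fingers":0.03},
  {"delta_pos":[0,0,0.01],"rot":[0,0,0],"fingers":0.03},
  {"delta_pos":[0,0,0],"rot":[0,0,0],"fingers":0.03},
  {"delta_pos":[0,0,0],"rot":[0,0,0],"fingers":0.03},
])

```text
time_s: 30.85
ee_pos: [0.4515, 0.4013, 0.0552]
tcp_rot: [2.319, 2.119, 0.003]
wrist_force: [-1.4, 0.1, -1.1]
finger_gap: 0.043
finger_force: 75.4
```

```bash
python3 go.py .452 .4021 .047
```

```text
t 30.85 p [0.4515 0.4013 0.0552] shift [0.0008 0.0005 0.0082] turn [ 0.0018 -0.0014 -0.0008] F [-1.4  0.1 -1.1] gap 0.043
```

Call:
step_arm([
  {"delta_pos":[0,0,0.005],"rot":[0,0,0],"fingers":0.03},
  {"delta_pos":[0,0,0.0035],"rot":[0,0,0],"fingers":0.03},
  {"delta_pos":[0,0,0],"rot":[0,0,0],"fingers":0.03},
  {"delta_pos":[0,0,0],"rot":[0,0,0],"fingers":0.065},
  {"delta_pos":[0,0,0],"rot":[0,0,0],"fingers":0.065},
  {"delta_pos":[0,0,-0.05],"rot":[0,0,0],"fingers":0.065},
  {"delta_pos":[0,0,-0.06],"rot":[0,0,0],"fingers":0.065},
  {"delta_pos":[0,0,-0.06],"rot":[0,0,0],"fingers":0.065},
])

```text
time_s: 31.85
ee_pos: [0.4501, 0.4012, 0.2168]
tcp_rot: [2.318, 2.12, -0.001]
wrist_force: [0.4, 0.8, 0.8]
finger_gap: 0.0649
finger_force: 0.0
```

Call:
step_arm([
  {"delta_pos":[-0.04,0.024,0],"rot":[0,0,0],"fingers":0.0854},
  {"delta_pos":[-0.04,0.024,0],"rot":[0,0,0],"fingers":0.0854},
  {"delta_pos":[-0.04,0.024,0],"rot":[0,0,0],"fingers":0.0854},
  {"delta_pos":[-0.04,0.024,0],"rot":[0,0,0],"fingers":0.0854},
  {"delta_pos":[-0.04,0.024,0],"rot":[0,0,0],"fingers":0.0854},
  {"delta_pos":[-0.04,0.024,0],"rot":[0,0,0],"fingers":0.0854},
  {"delta_pos":[-0.04,0.024,0],"rot":[0,0,0],"fingers":0.0854},
  {"delta_pos":[-0.041,0.024,0],"rot":[0,0,0],"fingers":0.0854},
])

```text
time_s: 32.85
ee_pos: [0.6135, 0.0634, 0.2152]
tcp_rot: [-2.318, -2.121, -0.0]
wrist_force: [0.6, -0.3, 0.5]
finger_gap: 0.0853
finger_force: 0.0
```

```bash
python3 go.py .6148 .0645 .074
```

```text
t 32.85 p [0.6135 0.0634 0.2152] shift [0.0012 0.0012 0.1412] turn [-0.0001 -0.0002  0.0002] F [ 0.6 -0.3  0.5] gap 0.0853
```

Call:
step_arm([
  {"delta_pos":[0.0005,0,0.045],"rot":[0,0,0],"fingers":0.0854},
  {"delta_pos":[0,0,0.05],"rot":[0,0,0],"fingers":0.0854},
  {"delta_pos":[0,0,0.035],"rot":[0,0,0],"fingers":0.0854},
  {"delta_pos":[0,0,0.011],"rot":[0,0,0],"fingers":0.0854},
  {"delta_pos":[0,0,0],"rot":[0,0,0],"fingers":0.0854},
  {"delta_pos":[0,0,0],"rot":[0,0,0],"fingers":0.03},
  {"delta_pos":[0,0,0],"rot":[0,0,0],"fingers":0.03},
  {"delta_pos":[0,0,0],"rot":[0,0,0],"fingers":0.03},
], newtons=70)

```text
time_s: 33.85
ee_pos: [0.6148, 0.065, 0.0759]
tcp_rot: [2.316, 2.119, 0.005]
wrist_force: [0.6, 0.5, 6.9]
finger_gap: 0.0433
finger_force: 71.3
```

Call:
step_arm([
  {"delta_pos":[0,0,-0.005],"rot":[0,0,0],"fingers":0.03},
  {"delta_pos":[0,0,-0.005],"rot":[0,0,0],"fingers":0.03},
  {"delta_pos":[0,0,-0.005],"rot":[0,0,0],"fingers":0.03},
  {"delta_pos":[0,0,-0.01],"rot":[0,0,0],"fingers":0.03},
  {"delta_pos":[0,0,-0.03],"rot":[0,0,0],"fingers":0.03},
  {"delta_pos":[0,0,-0.045],"rot":[0,0,0],"fingers":0.03},
  {"delta_pos":[0,0,-0.045],"rot":[0,0,0],"fingers":0.03},
  {"delta_pos":[0,0,0],"rot":[0,0,0],"fingers":0.03},
])

```text
time_s: 34.85
ee_pos: [0.6136, 0.0644, 0.2231]
tcp_rot: [2.317, 2.119, 0.005]
wrist_force: [-0.3, 0.8, -1.4]
finger_gap: 0.0429
finger_force: 75.4
```

```bash
python3 go.py .558 .3259 .22
```

```text
t 34.85 p [0.6136 0.0644 0.2231] shift [ 0.2555 -0.0787  0.0032] turn [ 0.0035 -0.0013 -0.0003] F [-0.3  0.8 -1.4] gap 0.0429
```

Call:
step_arm([
  {"delta_pos":[0.0425,-0.013,0],"rot":[0,0,0],"fingers":0.03},
  {"delta_pos":[0.0425,-0.013,0],"rot":[0,0,0],"fingers":0.03},
  {"delta_pos":[0.0425,-0.013,0],"rot":[0,0,0],"fingers":0.03},
  {"delta_pos":[0.0425,-0.013,0],"rot":[0,0,0],"fingers":0.03},
  {"delta_pos":[0.0425,-0.013,0],"rot":[0,0,0],"fingers":0.03},
  {"delta_pos":[0.0425,-0.013,0],"rot":[0,0,0],"fingers":0.03},
  {"delta_pos":[0,0,0],"rot":[0,0,0],"fingers":0.03},
  {"delta_pos":[0,0,0.02],"rot":[0,0,0],"fingers":0.03},
])

```text
time_s: 35.85
ee_pos: [0.5579, 0.3251, 0.199]
tcp_rot: [2.318, 2.12, -0.001]
wrist_force: [0.1, -0.9, -1.6]
finger_gap: 0.043
finger_force: 75.3
```

Call:
step_arm([
  {"delta_pos":[0,0,0.05],"rot":[0,0,0],"fingers":0.03},
  {"delta_pos":[0,0,0.05],"rot":[0,0,0],"fingers":0.03},
  {"delta_pos":[0,0,0.035],"rot":[0,0,0],"fingers":0.03},
  {"delta_pos":[0,0,0.01],"rot":[0,0,0],"fingers":0.03},
  {"delta_pos":[0,0,0],"rot":[0,0,0],"fingers":0.03},
  {"delta_pos":[0,0,0],"rot":[0,0,0],"fingers":0.03},
  {"delta_pos":[0,0,0],"rot":[0,0,0],"fingers":0.03},
  {"delta_pos":[0,0,0],"rot":[0,0,0],"fingers":0.03},
])

```text
time_s: 36.85
ee_pos: [0.5584, 0.3264, 0.0552]
tcp_rot: [2.318, 2.121, 0.002]
wrist_force: [-0.7, 0.3, -1.6]
finger_gap: 0.0433
finger_force: 75.3
```

```bash
python3 go.py .558 .3259 .047
```

```text
t 36.85 p [0.5584 0.3264 0.0552] shift [-0.0005 -0.0004  0.0082] turn [ 0.001  -0.001   0.0003] F [-0.7  0.3 -1.6] gap 0.0433
```

Call:
step_arm([
  {"delta_pos":[0,0,0.005],"rot":[0,0,0],"fingers":0.03},
  {"delta_pos":[0,0,0.0035],"rot":[0,0,0],"fingers":0.03},
  {"delta_pos":[0,0,0],"rot":[0,0,0],"fingers":0.03},
  {"delta_pos":[0,0,0],"rot":[0,0,0],"fingers":0.065},
  {"delta_pos":[0,0,0],"rot":[0,0,0],"fingers":0.065},
  {"delta_pos":[0,0,-0.05],"rot":[0,0,0],"fingers":0.065},
  {"delta_pos":[0,0,-0.06],"rot":[0,0,0],"fingers":0.065},
  {"delta_pos":[0,0,-0.06],"rot":[0,0,0],"fingers":0.065},
])

```text
time_s: 37.85
ee_pos: [0.5578, 0.3258, 0.2171]
tcp_rot: [2.318, 2.12, -0.001]
wrist_force: [0.3, 0.5, -0.4]
finger_gap: 0.0654
finger_force: 0.0
```

Call:
step_arm([
  {"delta_pos":[-0.039,0.016,0],"rot":[0,0,0],"fingers":0.0854},
  {"delta_pos":[-0.039,0.016,0],"rot":[0,0,0],"fingers":0.0854},
  {"delta_pos":[-0.039,0.016,0],"rot":[0,0,0],"fingers":0.0854},
  {"delta_pos":[-0.039,0.016,0],"rot":[0,0,0],"fingers":0.0854},
  {"delta_pos":[-0.041,0.016,0],"rot":[0,0,0],"fingers":0.0854},
  {"delta_pos":[0,0,0],"rot":[0,0,0],"fingers":0.0854},
  {"delta_pos":[0,0,0],"rot":[0,0,0],"fingers":0.0854},
  {"delta_pos":[0,0,0],"rot":[0,0,0],"fingers":0.0854},
])

```text
time_s: 38.85
ee_pos: [0.6198, 0.1245, 0.2154]
tcp_rot: [-2.315, -2.122, 0.0]
wrist_force: [-0.1, -0.1, -0.3]
finger_gap: 0.0858
finger_force: 0.0
```

```bash
python3 go.py .6199 .1225 .074
```

```text
t 38.85 p [0.6198 0.1245 0.2154] shift [-0.0021  0.0004  0.1414] turn [-0.0009 -0.0008  0.0025] F [-0.1 -0.1 -0.3] gap 0.0858
```

Call:
step_arm([
  {"delta_pos":[-0.002,0,0.045],"rot":[0,0,0],"fingers":0.0854},
  {"delta_pos":[0,0,0.05],"rot":[0,0,0],"fingers":0.0854},
  {"delta_pos":[0,0,0.035],"rot":[0,0,0],"fingers":0.0854},
  {"delta_pos":[0,0,0.011],"rot":[0,0,0],"fingers":0.0854},
  {"delta_pos":[0,0,0],"rot":[0,0,0],"fingers":0.0854},
  {"delta_pos":[0,0,0],"rot":[0,0,0],"fingers":0.03},
  {"delta_pos":[0,0,0],"rot":[0,0,0],"fingers":0.03},
  {"delta_pos":[0,0,0],"rot":[0,0,0],"fingers":0.03},
], newtons=70)

```text
time_s: 39.85
ee_pos: [0.6209, 0.1208, 0.0762]
tcp_rot: [2.317, 2.12, 0.003]
wrist_force: [-1.1, 0.2, 5.5]
finger_gap: 0.0434
finger_force: 71.3
```

Call:
step_arm([
  {"delta_pos":[0,0,-0.005],"rot":[0,0,0],"fingers":0.03},
  {"delta_pos":[0,0,-0.005],"rot":[0,0,0],"fingers":0.03},
  {"delta_pos":[0,0,-0.005],"rot":[0,0,0],"fingers":0.03},
  {"delta_pos":[0,0,-0.01],"rot":[0,0,0],"fingers":0.03},
  {"delta_pos":[0,0,-0.03],"rot":[0,0,0],"fingers":0.03},
  {"delta_pos":[0,0,-0.045],"rot":[0,0,0],"fingers":0.03},
  {"delta_pos":[0,0,-0.045],"rot":[0,0,0],"fingers":0.03},
  {"delta_pos":[0,0,0],"rot":[0,0,0],"fingers":0.03},
])

```text
time_s: 40.85
ee_pos: [0.6221, 0.1199, 0.2246]
tcp_rot: [2.316, 2.117, 0.009]
wrist_force: [-0.6, -0.2, -1.8]
finger_gap: 0.0434
finger_force: 73.9
```

```bash
python3 go.py .4583 .3184 .22
```

```text
t 40.85 p [0.6221 0.1199 0.2246] shift [ 0.1831 -0.1809  0.0037] turn [ 0.0069 -0.0018 -0.0004] F [-0.6 -0.2 -1.8] gap 0.0434
```

Call:
step_arm([
  {"delta_pos":[0.0305,-0.03,0],"rot":[0,0,0],"fingers":0.03},
  {"delta_pos":[0.0305,-0.03,0],"rot":[0,0,0],"fingers":0.03},
  {"delta_pos":[0.0305,-0.03,0],"rot":[0,0,0],"fingers":0.03},
  {"delta_pos":[0.0305,-0.03,0],"rot":[0,0,0],"fingers":0.03},
  {"delta_pos":[0.0305,-0.03,0],"rot":[0,0,0],"fingers":0.03},
  {"delta_pos":[0.0305,-0.03,0],"rot":[0,0,0],"fingers":0.03},
  {"delta_pos":[0,0,0],"rot":[0,0,0],"fingers":0.03},
  {"delta_pos":[0,0,0.02],"rot":[0,0,0],"fingers":0.03},
])

```text
time_s: 41.85
ee_pos: [0.4574, 0.319, 0.2005]
tcp_rot: [2.317, 2.121, 0.003]
wrist_force: [0.9, -0.0, -1.7]
finger_gap: 0.0434
finger_force: 73.8
```

Call:
step_arm([
  {"delta_pos":[0,0,0.05],"rot":[0,0,0],"fingers":0.03},
  {"delta_pos":[0,0,0.05],"rot":[0,0,0],"fingers":0.03},
  {"delta_pos":[0,0,0.035],"rot":[0,0,0],"fingers":0.03},
  {"delta_pos":[0,0,0.01],"rot":[0,0,0],"fingers":0.03},
  {"delta_pos":[0,0,0],"rot":[0,0,0],"fingers":0.03},
  {"delta_pos":[0,0,0],"rot":[0,0,0],"fingers":0.03},
  {"delta_pos":[0,0,0],"rot":[0,0,0],"fingers":0.03},
  {"delta_pos":[0,0,0],"rot":[0,0,0],"fingers":0.03},
])

```text
time_s: 42.85
ee_pos: [0.4573, 0.3193, 0.0556]
tcp_rot: [-2.318, -2.121, -0.002]
wrist_force: [-0.4, -0.1, -0.8]
finger_gap: 0.0433
finger_force: 73.7
```

```bash
python3 go.py .4583 .3184 .047
```

```text
t 42.85 p [0.4573 0.3193 0.0556] shift [-0.0009  0.0011  0.0086] turn [ 0.0008 -0.001   0.0003] F [-0.4 -0.1 -0.8] gap 0.0433
```

Call:
step_arm([
  {"delta_pos":[0,0,0.005],"rot":[0,0,0],"fingers":0.03},
  {"delta_pos":[0,0,0.0035],"rot":[0,0,0],"fingers":0.03},
  {"delta_pos":[0,0,0],"rot":[0,0,0],"fingers":0.03},
  {"delta_pos":[0,0,0],"rot":[0,0,0],"fingers":0.065},
  {"delta_pos":[0,0,0],"rot":[0,0,0],"fingers":0.065},
  {"delta_pos":[0,0,-0.05],"rot":[0,0,0],"fingers":0.065},
  {"delta_pos":[0,0,-0.06],"rot":[0,0,0],"fingers":0.065},
  {"delta_pos":[0,0,-0.06],"rot":[0,0,0],"fingers":0.065},
])

```text
time_s: 43.85
ee_pos: [0.4568, 0.3188, 0.2177]
tcp_rot: [2.318, 2.12, -0.001]
wrist_force: [-0.3, 1.5, -0.9]
finger_gap: 0.0652
finger_force: 0.0
```

Call:
step_arm([
  {"delta_pos":[-0.047,0.0015,0],"rot":[0,0,0],"fingers":0.065},
  {"delta_pos":[-0.047,0.0015,0],"rot":[0,0,0],"fingers":0.065},
  {"delta_pos":[-0.047,0.0015,0],"rot":[0,0,0],"fingers":0.065},
  {"delta_pos":[-0.047,0.0015,0],"rot":[0,0,0],"fingers":0.065},
  {"delta_pos":[-0.047,0.0015,0],"rot":[0,0,0],"fingers":0.065},
  {"delta_pos":[-0.047,0.0015,0],"rot":[0,0,0],"fingers":0.065},
  {"delta_pos":[-0.047,0.0015,0],"rot":[0,0,0],"fingers":0.065},
  {"delta_pos":[0,0,0],"rot":[0,0,0],"fingers":0.065},
])

```text
time_s: 44.85
ee_pos: [0.4379, -0.0135, 0.2168]
tcp_rot: [2.325, 2.111, 0.0]
wrist_force: [0.2, 0.7, -0.6]
finger_gap: 0.0651
finger_force: 0.0
```

```bash
cat > fin.py <<'E'
import sys
from h import *
zz=float(sys.argv[2])
im,d,ci,T=snap('wrist',sys.argv[1]);h=cv2.cvtColor(im,cv2.COLOR_RGB2HSV);z=cloud(d,ci,T)[...,2]
m=(h[...,0]>20)&(h[...,0]<35)&(h[...,1]>130)&(abs(z-zz)<.008)
k,l,st,c=cv2.connectedComponentsWithStats(m.astype(np.uint8));i=1+np.argmax(st[1:,4])
q=np.array([ray(u,v,zz,ci,T)[:2] for v,u in np.argwhere(l==i)],np.float32)*1000
print(st[i],c[i].round(),cv2.minAreaRect(q))
E
python3 fin.py w5.png .047; python3 go.py .4374 -.0123 .0145
python3 - <<'E'
from h import *
snap('scene','s1.png')
E
```

```text
[ 307  165   19   97 1716] [316. 212.] ((435.67376708984375, -12.658313751220703), (78.55554962158203, 14.227713584899902), 84.67875671386719)
t 44.9 p [ 0.4381 -0.0111  0.2164] shift [-0.0013 -0.0006  0.2019] turn [ 0.0003 -0.0003 -0.0042] F [ 0.2  0.6 -0.3] gap 0.0652
```

View pics/s1.png

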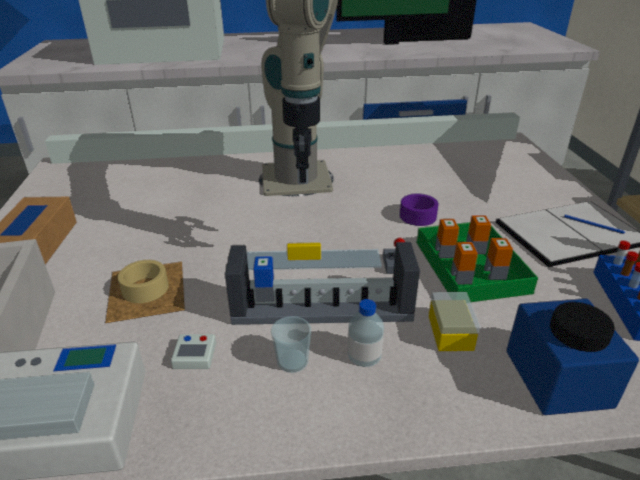

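The scene view shows four loggers upright in the tray, blue still on the rail (263,270), the tape on the mat (143,280) and the cover where I left it. I'll regrip the fin.

Call:
step_arm([
  {"delta_pos":[-0.0015,-0.001,0.05],"rot":[0,0,-0.004],"fingers":0.06},
  {"delta_pos":[0,0,0.05],"rot":[0,0,0],"fingers":0.06},
  {"delta_pos":[0,0,0.05],"rot":[0,0,0],"fingers":0.06},
  {"delta_pos":[0,0,0.04],"rot":[0,0,0],"fingers":0.06},
  {"delta_pos":[0,0,0.01],"rot":[0,0,0],"fingers":0.06},
  {"delta_pos":[0,0,0],"rot":[0,0,0],"fingers":0.06},
  {"delta_pos":[0,0,0],"rot":[0,0,0],"fingers":0},
  {"delta_pos":[0,0,0],"rot":[0,0,0],"fingers":0},
], newtons=50)

```text
time_s: 45.95
ee_pos: [0.4376, -0.0106, 0.0169]
tcp_rot: [2.312, 2.126, 0.001]
wrist_force: [-0.6, 0.0, -0.8]
finger_gap: 0.0246
finger_force: 0.0
```

Call:
step_arm([
  {"delta_pos":[0,0,0],"rot":[0,0,0],"fingers":0},
  {"delta_pos":[0,0,0],"rot":[0,0,0],"fingers":0},
  {"delta_pos":[0,0,-0.02],"rot":[0,0,0],"fingers":0},
  {"delta_pos":[0,0,-0.05],"rot":[0,0,0],"fingers":0},
  {"delta_pos":[0,0,-0.05],"rot":[0,0,0],"fingers":0},
  {"delta_pos":[0,0,-0.05],"rot":[0,0,0],"fingers":0},
  {"delta_pos":[0,0,-0.05],"rot":[0,0,0],"fingers":0},
  {"delta_pos":[0,0,0],"rot":[0,0,0],"fingers":0},
])

```text
time_s: 46.95
ee_pos: [0.439, -0.0111, 0.2391]
tcp_rot: [2.31, 2.124, 0.009]
wrist_force: [0.8, 0.6, -2.5]
finger_gap: 0.0158
finger_force: 49.4
```

```bash
python3 fin.py w6.png .268; python3 go.py .6096 .0073 .235
```

```text
[ 293  227   51  192 9071] [318. 321.] ((437.9937438964844, -5.632469177246094), (66.14601135253906, 15.722206115722656), 84.91015625)
t 47.0 p [ 0.4375 -0.0105  0.2373] shift [0.0322 0.17   0.0028] turn [ 0.0025 -0.0016  0.0051] F [-0.9 -0.2 -2.4] gap 0.0151
```

Call:
step_arm([
  {"delta_pos":[0.006,0.03,0],"rot":[0,0,0.003],"fingers":0},
  {"delta_pos":[0.006,0.035,0],"rot":[0,0,0],"fingers":0},
  {"delta_pos":[0.007,0.035,0],"rot":[0,0,0],"fingers":0},
  {"delta_pos":[0.007,0.035,0],"rot":[0,0,0],"fingers":0},
  {"delta_pos":[0.008,0.035,0],"rot":[0,0,0],"fingers":0},
  {"delta_pos":[0,0,0],"rot":[0,0,0],"fingers":0},
  {"delta_pos":[0,0,0],"rot":[0,0,0],"fingers":0},
  {"delta_pos":[0,0,0],"rot":[0,0,0],"fingers":0},
])

```text
time_s: 48.0
ee_pos: [0.608, 0.0077, 0.2357]
tcp_rot: [-2.317, -2.119, 0.002]
wrist_force: [-0.0, -0.0, -1.4]
finger_gap: 0.0154
finger_force: 49.5
```

```bash
python3 go.py .6098 .0095 .147
```

```text
t 48.0 p [0.608  0.0077 0.2357] shift [0.0019 0.0018 0.0887] turn [-0.002  -0.0004 -0.0001] F [-0.  -0.  -1.4] gap 0.0154
```

Call:
step_arm([
  {"delta_pos":[0.001,0.0015,0.03],"rot":[0,0,0],"fingers":0},
  {"delta_pos":[0,0,0.03],"rot":[0,0,0],"fingers":0},
  {"delta_pos":[0,0,0.015],"rot":[0,0,0],"fingers":0},
  {"delta_pos":[0,0,0.007],"rot":[0,0,0],"fingers":0},
  {"delta_pos":[0,0,0.004],"rot":[0,0,0],"fingers":0},
  {"delta_pos":[0,0,0.002],"rot":[0,0,0],"fingers":0},
  {"delta_pos":[0,0,0],"rot":[0,0,0],"fingers":0},
  {"delta_pos":[0,0,0],"rot":[0,0,0],"fingers":0},
])

```text
time_s: 49.0
ee_pos: [0.6112, 0.0088, 0.1487]
tcp_rot: [2.317, 2.121, 0.001]
wrist_force: [0.2, -0.6, -2.1]
finger_gap: 0.0155
finger_force: 49.5
```

```bash
python3 go.py .6098 .0095 .147
```

```text
t 49.0 p [0.6112 0.0088 0.1487] shift [ 0.0006 -0.0015  0.0017] turn [ 0.0007 -0.0001  0.001 ] F [ 0.2 -0.6 -2.1] gap 0.0155
```

Call:
step_arm([
  {"delta_pos":[0,-0.001,0.001],"rot":[0,0,0],"fingers":0},
  {"delta_pos":[0,0,0.001],"rot":[0,0,0],"fingers":0},
  {"delta_pos":[0,0,0.001],"rot":[0,0,0],"fingers":0},
  {"delta_pos":[0,0,0],"rot":[0,0,0],"fingers":0},
  {"delta_pos":[0,0,0],"rot":[0,0,0],"fingers":0},
  {"delta_pos":[0,0,0],"rot":[0,0,0],"fingers":0},
  {"delta_pos":[0,0,0],"rot":[0,0,0],"fingers":0},
  {"delta_pos":[0,0,0],"rot":[0,0,0],"fingers":0},
])

```text
time_s: 50.0
ee_pos: [0.6099, 0.0089, 0.1471]
tcp_rot: [-2.317, -2.121, -0.002]
wrist_force: [-4.9, 1.2, 10.5]
finger_gap: 0.0154
finger_force: 51.5
```

Call:
step_arm([
  {"delta_pos":[0,0,0],"rot":[0,0,0],"fingers":0.03},
  {"delta_pos":[0,0,0],"rot":[0,0,0],"fingers":0.06},
  {"delta_pos":[0,0,0],"rot":[0,0,0],"fingers":0.06},
  {"delta_pos":[0,0,-0.03],"rot":[0,0,0],"fingers":0.06},
  {"delta_pos":[0,0,-0.05],"rot":[0,0,0],"fingers":0.06},
  {"delta_pos":[0,0,-0.05],"rot":[0,0,0],"fingers":0.06},
  {"delta_pos":[0,0,0],"rot":[0,0,0],"fingers":0.06},
  {"delta_pos":[0,0,0],"rot":[0,0,0],"fingers":0.06},
])

```text
time_s: 51.0
ee_pos: [0.6096, 0.0092, 0.2747]
tcp_rot: [-2.316, -2.121, 0.0]
wrist_force: [-1.2, 0.1, -0.2]
finger_gap: 0.0597
finger_force: 0.0
```

```bash
python3 fin.py w7.png .177; python3 go.py .55 .1875 .28
```

```text
[ 307  180   24  121 2836] [318. 240.] ((608.556396484375, 7.319252014160156), (78.3112564086914, 15.028934478759766), 84.90888214111328)
t 51.05 p [0.6092 0.0093 0.274 ] shift [ 0.1723 -0.0747 -0.0057] turn [-0.0023 -0.0003  0.0011] F [ 0.5 -0.6 -0.1] gap 0.0603
```

View pics/w7.png

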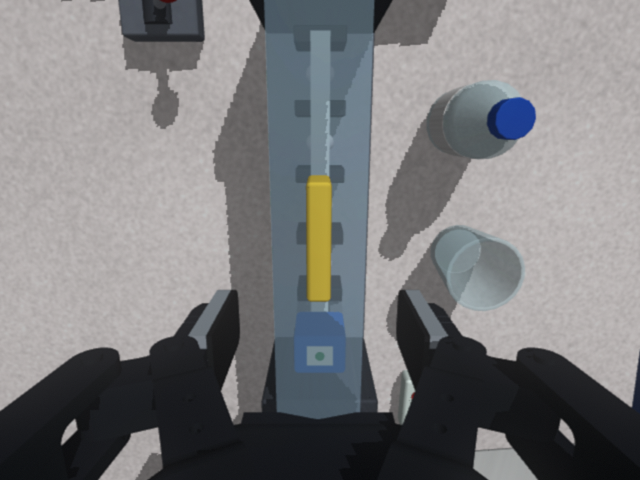

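The cover is home at the same coordinates as before it was lifted: fin (318,240), blue under it. Next I turn the tool a quarter so the thin side faces the post, and pull the lever from its far side.

Call:
step_arm([
  {"delta_pos":[0.0435,-0.02,0],"rot":[0,0,0],"fingers":0},
  {"delta_pos":[0.0435,-0.02,0],"rot":[0,0,0],"fingers":0},
  {"delta_pos":[0.0435,-0.02,0],"rot":[0,0,0],"fingers":0},
  {"delta_pos":[0.0435,-0.02,0],"rot":[0,0,0],"fingers":0},
  {"delta_pos":[0,0,0],"rot":[0,0,-0.18],"fingers":0},
  {"delta_pos":[0,0,0],"rot":[0,0,-0.18],"fingers":0},
  {"delta_pos":[0,0,0],"rot":[0,0,-0.18],"fingers":0},
  {"delta_pos":[0,0,0],"rot":[0,0,-0.18],"fingers":0},
])

```text
time_s: 52.05
ee_pos: [0.5446, 0.1892, 0.2736]
tcp_rot: [-1.412, -2.804, 0.004]
wrist_force: [-0.4, -0.4, 0.5]
finger_gap: 0.0001
finger_force: 0.0
```

Call:
step_arm([
  {"delta_pos":[0,0,0],"rot":[0,0,-0.18],"fingers":0},
  {"delta_pos":[0,0,0],"rot":[0,0,-0.18],"fingers":0},
  {"delta_pos":[0,0,0],"rot":[0,0,-0.18],"fingers":0},
  {"delta_pos":[0,0,0],"rot":[0,0,-0.18],"fingers":0},
  {"delta_pos":[0,0,0],"rot":[0,0,-0.13],"fingers":0},
  {"delta_pos":[0,0,0],"rot":[0,0,0],"fingers":0},
  {"delta_pos":[0,0,0],"rot":[0,0,0],"fingers":0},
  {"delta_pos":[0,0,0],"rot":[0,0,0],"fingers":0},
])

```text
time_s: 53.05
ee_pos: [0.5454, 0.1892, 0.2749]
tcp_rot: [-0.141, -3.138, 0.001]
wrist_force: [0.3, 0.5, 0.3]
finger_gap: 0.0
finger_force: 0.0
```

```bash
python3 go.py .545 .190 .077 174.9
python3 - <<'E'
from h import *
im,d,ci,T=snap('wrist','w8.png');W=cloud(d,ci,T);h=cv2.cvtColor(im,cv2.COLOR_RGB2HSV)
m=((h[...,0]<6)|(h[...,0]>172))&(h[...,1]>150)&(W[...,2]>.07);v,u=np.nonzero(m);q=W[m];print(len(u),u.mean(),v.mean(),np.nanmedian(q,0),np.nanmin(q,0),np.nanmax(q,0))
E
```

```text
t 53.05 p [0.5454 0.1892 0.2749] shift [0.0004 0.0008 0.1979] turn [-0.0005 -0.0006 -0.001 ] F [0.3 0.5 0.3] gap 0.0
617 318.8897893030794 169.12479740680712 [0.50795852 0.1927447  0.08942598] [0.49691859 0.18183691 0.0827437 ] [0.51998421 0.20447498 0.09349018]
```

Call:
step_arm([
  {"delta_pos":[0,0.003,0.05],"rot":[0,0,0],"fingers":0},
  {"delta_pos":[0,0,0.055],"rot":[0,0,0],"fingers":0},
  {"delta_pos":[0,0,0.055],"rot":[0,0,0],"fingers":0},
  {"delta_pos":[0,0,0.038],"rot":[0,0,0],"fingers":0},
  {"delta_pos":[0,0,0],"rot":[0,0,0],"fingers":0},
  {"delta_pos":[0,0,0],"rot":[0,0,0],"fingers":0},
  {"delta_pos":[0.01,0,0],"rot":[0,0,0],"fingers":0},
  {"delta_pos":[0.01,0,0],"rot":[0,0,0],"fingers":0},
])

```text
time_s: 54.1
ee_pos: [0.5274, 0.1943, 0.0792]
tcp_rot: [0.139, 3.134, 0.002]
wrist_force: [2.7, 0.0, 1.4]
finger_gap: 0.0002
finger_force: 1.1
```

Call:
step_arm([
  {"delta_pos":[0.01,0,0],"rot":[0,0,0],"fingers":0},
  {"delta_pos":[0.01,0,0],"rot":[0,0,0],"fingers":0},
  {"delta_pos":[0.01,0,0],"rot":[0,0,0],"fingers":0},
  {"delta_pos":[0.008,0,0],"rot":[0,0,0],"fingers":0},
  {"delta_pos":[0.004,0,0],"rot":[0,0,0],"fingers":0},
  {"delta_pos":[0.002,0,0],"rot":[0,0,0],"fingers":0},
  {"delta_pos":[0,0,0],"rot":[0,0,0],"fingers":0},
  {"delta_pos":[0,0,0],"rot":[0,0,0],"fingers":0},
])

```text
time_s: 55.1
ee_pos: [0.4819, 0.1978, 0.0772]
tcp_rot: [-0.14, -3.138, 0.0]
wrist_force: [0.5, 1.4, -0.7]
finger_gap: -0.0003
finger_force: 0.0
```

Call:
step_arm([
  {"delta_pos":[0.001,0,0],"rot":[0,0,0],"fingers":0},
  {"delta_pos":[0.001,0,0],"rot":[0,0,0],"fingers":0},
  {"delta_pos":[0.001,0,0],"rot":[0,0,0],"fingers":0},
  {"delta_pos":[0,0,0],"rot":[0,0,0],"fingers":0},
  {"delta_pos":[0,0,0],"rot":[0,0,0],"fingers":0},
  {"delta_pos":[0,0,0],"rot":[0,0,0],"fingers":0},
  {"delta_pos":[0,0,0],"rot":[0,0,0],"fingers":0},
  {"delta_pos":[0,0,0],"rot":[0,0,0],"fingers":0},
])

```text
time_s: 56.1
ee_pos: [0.4791, 0.1982, 0.0773]
tcp_rot: [-0.139, -3.138, -0.0]
wrist_force: [0.6, -0.3, -1.1]
finger_gap: -0.0001
finger_force: 0.3
```

Not yet at the stop; continuing in small steps.

Call:
step_arm([
  {"delta_pos":[0.001,0,0],"rot":[0,0,0],"fingers":0},
  {"delta_pos":[0.001,0,0],"rot":[0,0,0],"fingers":0},
  {"delta_pos":[0.001,0,0],"rot":[0,0,0],"fingers":0},
  {"delta_pos":[0.001,0,0],"rot":[0,0,0],"fingers":0},
  {"delta_pos":[0,0,0],"rot":[0,0,0],"fingers":0},
  {"delta_pos":[0,0,0],"rot":[0,0,0],"fingers":0},
  {"delta_pos":[0,0,0],"rot":[0,0,0],"fingers":0},
  {"delta_pos":[0,0,0],"rot":[0,0,0],"fingers":0},
])

```text
time_s: 57.1
ee_pos: [0.4777, 0.1984, 0.0777]
tcp_rot: [0.14, 3.134, 0.001]
wrist_force: [6.3, 0.1, -4.3]
finger_gap: -0.0001
finger_force: 3.1
```

Call:
step_arm([
  {"delta_pos":[0.001,0,0],"rot":[0,0,0],"fingers":0},
  {"delta_pos":[0.001,0,0],"rot":[0,0,0],"fingers":0},
  {"delta_pos":[0,0,0],"rot":[0,0,0],"fingers":0},
  {"delta_pos":[0,0,0],"rot":[0,0,0],"fingers":0},
  {"delta_pos":[0,0,0],"rot":[0,0,0],"fingers":0},
  {"delta_pos":[0,0,0],"rot":[0,0,0],"fingers":0},
  {"delta_pos":[0,0,0],"rot":[0,0,0],"fingers":0},
  {"delta_pos":[0,0,0],"rot":[0,0,0],"fingers":0},
])

```text
time_s: 58.1
ee_pos: [0.4776, 0.1984, 0.0778]
tcp_rot: [0.141, 3.13, 0.001]
wrist_force: [9.2, -0.9, -6.0]
finger_gap: 0.0
finger_force: 4.6
```

The lever is at its stop. I'll back off, rise and check everything.

Call:
step_arm([
  {"delta_pos":[-0.01,0,0],"rot":[0,0,0],"fingers":0},
  {"delta_pos":[-0.015,0,0],"rot":[0,0,0],"fingers":0},
  {"delta_pos":[-0.01,0,-0.03],"rot":[0,0,0],"fingers":0},
  {"delta_pos":[0,0,-0.055],"rot":[0,0,0],"fingers":0},
  {"delta_pos":[0,0,-0.055],"rot":[0,0,0],"fingers":0},
  {"delta_pos":[0,0,-0.055],"rot":[0,0,0],"fingers":0},
  {"delta_pos":[0.03,0,-0.02],"rot":[0,0,0],"fingers":0},
  {"delta_pos":[0.05,0,0],"rot":[0,0,0],"fingers":0},
])

```text
time_s: 59.1
ee_pos: [0.4296, 0.2027, 0.2941]
tcp_rot: [0.142, 3.135, 0.003]
wrist_force: [-1.5, 1.2, -0.2]
finger_gap: 0.0002
finger_force: 0.0
```

```bash
python3 ball.py; python3 m.py | grep -E 'ball|tape|mat'
python3 - <<'E'
from h import *
im,d,ci,T=snap('scene','s2.png')
im,d,ci,T=snap('top');W=cloud(d,ci,T);z=W[...,2]
m=np.zeros(z.shape,bool);m[180:300,400:520]=1;m&=(z>.04)&(z<.06)
q=np.array([ray(u,v,.049,ci,T)[:2] for v,u in np.argwhere(m)],np.float32)*1000
print('tape',m.sum(),cv2.minAreaRect(q))
h=cv2.cvtColor(im,cv2.COLOR_RGB2HSV);m=(h[...,0]>20)&(h[...,0]<35)&(h[...,1]>150)&(z>.165)&(z<.19);print('fin',m.sum(),np.nanmedian(W[m],0))
E
```

```text
75 395.52 229.33333333333334 [0.46296492 0.19567966 0.08499309]
mat px [461. 240.] n 3989 med [ 0.506 -0.367  0.005] rect [ 508.4 -369.8] [178.  158.3] 8.1 z95 0.05
ball px [237. 258.] n 40 med [0.456 0.191 0.093] rect [443.8 171.9] [74.6 12.8] 60.2 z95 0.386
tape 579 ((533.3844604492188, -350.8330383300781), (98.87850952148438, 97.77362823486328), 87.21451568603516)
fin 216 [0.60574083 0.00395263 0.1767367 ]
```

View pics/s2.png

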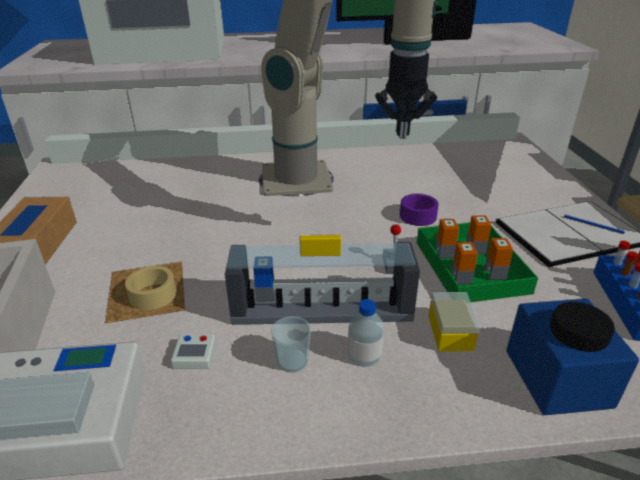

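The scene view shows the lever on (396,230), the cover home and four loggers upright. The tape, though, was knocked off-centre on the mat (150,288), about 32 mm away at (0.533,−0.351). I'll re-centre it.

Call:
step_arm([
  {"delta_pos":[-0.015,-0.05,0],"rot":[0,0,0],"fingers":0.04},
  {"delta_pos":[-0.015,-0.05,0],"rot":[0,0,0],"fingers":0.04},
  {"delta_pos":[-0.015,-0.05,0],"rot":[0,0,0],"fingers":0.04},
  {"delta_pos":[-0.015,-0.05,0],"rot":[0,0,0],"fingers":0.04},
  {"delta_pos":[-0.015,-0.05,0],"rot":[0,0,0],"fingers":0.04},
  {"delta_pos":[-0.015,-0.05,0],"rot":[0,0,0],"fingers":0.04},
  {"delta_pos":[-0.015,-0.05,0],"rot":[0,0,0],"fingers":0.04},
  {"delta_pos":[-0.015,-0.05,0],"rot":[0,0,0],"fingers":0.04},
])

```text
time_s: 60.3
ee_pos: [0.5132, -0.2093, 0.292]
tcp_rot: [-0.141, -3.138, 0.001]
wrist_force: [0.4, 0.9, -0.1]
finger_gap: 0.0397
finger_force: 0.0
```

Call:
step_arm([
  {"delta_pos":[-0.015,-0.05,0],"rot":[0,0,0],"fingers":0.04},
  {"delta_pos":[-0.015,-0.048,0],"rot":[0,0,0],"fingers":0.04},
  {"delta_pos":[0,0,0.04],"rot":[0,0,0],"fingers":0.04},
  {"delta_pos":[0,0,0.04],"rot":[0,0,0],"fingers":0.04},
  {"delta_pos":[0,0,0],"rot":[0,0,0],"fingers":0.04},
  {"delta_pos":[0,0,0],"rot":[0,0,0],"fingers":0.04},
  {"delta_pos":[0,0,0],"rot":[0,0,0],"fingers":0.04},
  {"delta_pos":[0,0,0],"rot":[0,0,0],"fingers":0.04},
])

```text
time_s: 61.3
ee_pos: [0.5343, -0.307, 0.2137]
tcp_rot: [0.139, 3.136, -0.001]
wrist_force: [-0.1, -0.9, 0.4]
finger_gap: 0.04
finger_force: 0.0
```

```bash
cat > tp.py <<'E'
from h import *
im,d,ci,T=snap('wrist','w9.png');W=cloud(d,ci,T);z=W[...,2];h=cv2.cvtColor(im,cv2.COLOR_RGB2HSV)
m=(h[...,0]>10)&(h[...,0]<34)&(h[...,1]>35)&(z>.042)&(z<.056)
k,l,st,c=cv2.connectedComponentsWithStats(m.astype(np.uint8));i=1+np.argmax(st[1:,4]);m=l==i
q=np.array([ray(u,v,.049,ci,T)[:2] for v,u in np.argwhere(m)],np.float32)*1000
print('w',st[i],cv2.minEnclosingCircle(q))
im,d,ci,T=snap('top');W=cloud(d,ci,T);z=W[...,2]
m=np.zeros(z.shape,bool);m[180:300,400:520]=1;m&=(z>.04)&(z<.06)
q=np.array([ray(u,v,.049,ci,T)[:2] for v,u in np.argwhere(m)],np.float32)*1000
print('top',m.sum(),cv2.minAreaRect(q))
E
python3 tp.py;python3 go.py .5373 -.307 .0165 174.9
```

```text
w [ 200  158  124  122 5253] ((531.6543579101562, -352.2699890136719), 49.653682708740234)
top 118 ((542.9349975585938, -311.6754150390625), (17.65839958190918, 60.54044723510742), 71.03662872314453)
t 61.4 p [ 0.534  -0.3067  0.2132] shift [-3.100e-03  1.000e-04  1.967e-01] turn [-0.0003  0.0013  0.0005] F [-1.1  0.1  0.4] gap 0.0398
```

Call:
step_arm([
  {"delta_pos":[-0.002,-0.001,0.05],"rot":[0,0,0],"fingers":0.04},
  {"delta_pos":[0,0,0.05],"rot":[0,0,0],"fingers":0.04},
  {"delta_pos":[0,0,0.05],"rot":[0,0,0],"fingers":0.04},
  {"delta_pos":[0,0,0.036],"rot":[0,0,0],"fingers":0.04},
  {"delta_pos":[0,0,0.01],"rot":[0,0,0],"fingers":0.04},
  {"delta_pos":[0,0,0],"rot":[0,0,0],"fingers":0.04},
  {"delta_pos":[0,0,0],"rot":[0,0,0],"fingers":0},
  {"delta_pos":[0,0,0],"rot":[0,0,0],"fingers":0},
], newtons=40)

```text
time_s: 62.4
ee_pos: [0.5368, -0.3085, 0.0182]
tcp_rot: [0.139, 3.135, -0.002]
wrist_force: [0.2, -0.4, 4.9]
finger_gap: 0.0125
finger_force: 41.2
```

Call:
step_arm([
  {"delta_pos":[0,0,0],"rot":[0,0,0],"fingers":0},
  {"delta_pos":[0,0,0],"rot":[0,0,0],"fingers":0},
  {"delta_pos":[0,0,-0.01],"rot":[0,0,0],"fingers":0},
  {"delta_pos":[0,0,-0.02],"rot":[0,0,0],"fingers":0},
  {"delta_pos":[0,0,0],"rot":[0,0,0],"fingers":0},
  {"delta_pos":[0,0,0],"rot":[0,0,0],"fingers":0},
  {"delta_pos":[0,0,0],"rot":[0,0,0],"fingers":0},
  {"delta_pos":[0,0,0],"rot":[0,0,0],"fingers":0},
])

```text
time_s: 63.4
ee_pos: [0.5351, -0.3076, 0.0458]
tcp_rot: [-0.139, -3.138, -0.001]
wrist_force: [-0.1, 0.3, -1.1]
finger_gap: 0.0125
finger_force: 41.2
```

```bash
python3 go.py .5124 -.3262 .018 174.9
```

```text
t 63.4 p [ 0.5351 -0.3076  0.0458] shift [ 0.021  -0.0205  0.0278] turn [ 0.0004 -0.001   0.0002] F [-0.1  0.3 -1.1] gap 0.0125
```

Call:
step_arm([
  {"delta_pos":[0.01,-0.01,0],"rot":[0,0,0],"fingers":0},
  {"delta_pos":[0.011,-0.0105,0],"rot":[0,0,0],"fingers":0},
  {"delta_pos":[0,0,0],"rot":[0,0,0],"fingers":0},
  {"delta_pos":[0,0,0.015],"rot":[0,0,0],"fingers":0},
  {"delta_pos":[0,0,0.008],"rot":[0,0,0],"fingers":0},
  {"delta_pos":[0,0,0.005],"rot":[0,0,0],"fingers":0},
  {"delta_pos":[0,0,0],"rot":[0,0,0],"fingers":0},
  {"delta_pos":[0,0,0],"rot":[0,0,0],"fingers":0},
])

```text
time_s: 64.4
ee_pos: [0.5129, -0.326, 0.0182]
tcp_rot: [-0.139, -3.138, -0.001]
wrist_force: [-0.4, 1.5, 1.9]
finger_gap: 0.0128
finger_force: 41.0
```

Call:
step_arm([
  {"delta_pos":[0,0,0],"rot":[0,0,0],"fingers":0.035},
  {"delta_pos":[0,0,0],"rot":[0,0,0],"fingers":0.035},
  {"delta_pos":[0,0,0],"rot":[0,0,0],"fingers":0.035},
  {"delta_pos":[0,0,-0.03],"rot":[0,0,0],"fingers":0.035},
  {"delta_pos":[0,0,-0.05],"rot":[0,0,0],"fingers":0.035},
  {"delta_pos":[0,0,-0.05],"rot":[0,0,0],"fingers":0.035},
  {"delta_pos":[0.04,0,-0.04],"rot":[0,0,0],"fingers":0.035},
  {"delta_pos":[0.04,0.04,-0.03],"rot":[0,0,0],"fingers":0.035},
])

```text
time_s: 65.4
ee_pos: [0.4365, -0.2835, 0.2196]
tcp_rot: [0.146, 3.135, -0.006]
wrist_force: [1.4, 1.3, 1.3]
finger_gap: 0.0348
finger_force: 0.0
```

Call:
step_arm([
  {"delta_pos":[0,0.055,0],"rot":[0,0,0],"fingers":0.035},
  {"delta_pos":[0,0.055,0],"rot":[0,0,0],"fingers":0.035},
  {"delta_pos":[0,0.05,0],"rot":[0,0,0],"fingers":0.035},
  {"delta_pos":[0,0,0],"rot":[0,0,0],"fingers":0.035},
  {"delta_pos":[0,0,0],"rot":[0,0,0],"fingers":0.035},
  {"delta_pos":[0,0,0],"rot":[0,0,0],"fingers":0.035},
  {"delta_pos":[0,0,0],"rot":[0,0,0],"fingers":0.035},
  {"delta_pos":[0,0,0],"rot":[0,0,0],"fingers":0.035},
])

```text
time_s: 66.4
ee_pos: [0.4515, -0.1219, 0.2175]
tcp_rot: [-0.142, -3.138, 0.0]
wrist_force: [-0.6, 0.3, 0.1]
finger_gap: 0.0351
finger_force: 0.0
```

```bash
python3 tp.py; python3 ball.py; python3 m.py | grep mat
python3 - <<'E'
from h import *
snap('top','top2.png')
E
```

```text
w [   0  250   99  108 3757] ((505.46636962890625, -366.6275939941406), 51.552398681640625)
top 357 ((501.24261474609375, -384.848388671875), (65.11945343017578, 100.59148406982422), 66.70748901367188)
76 395.4736842105263 229.28947368421052 [0.46264803 0.19511857 0.08497052]
mat px [472. 244.] n 2356 med [ 0.484 -0.398  0.005] rect [ 509.  -372.3] [178.  153.4] 8.0 z95 0.05
```

View pics/top2.png

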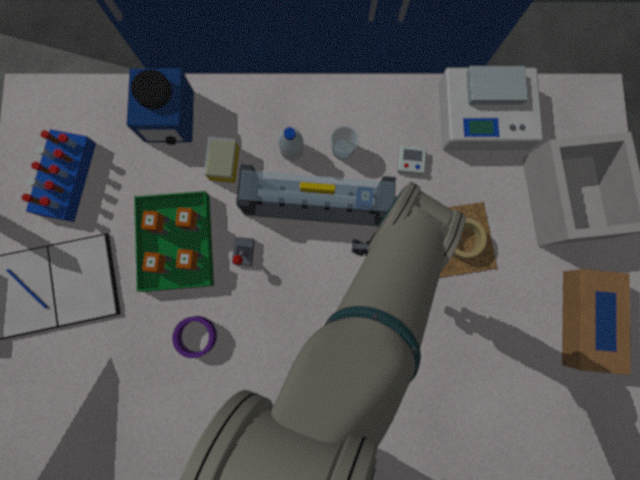

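The top view shows four loggers in the tray (169,240), the cover home (318,187), the lever on (237,258) and the tape centred on the mat (~465,239). Handing in.

```bash
python3 -c "
from plant import sign_off
print(sign_off())"
```

```text
the job is handed in; nothing more can be done
None
```

The job is done and handed in: all four orange loggers stand in the tray, blue is still on the rail, the cover was back home before the lever went on, and the tape is back in the middle of the mat after being knocked aside; the judge's verdict was not shown.

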